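# Stack the gauge branch onto the vacuum port

### The job

Build the gauge branch on the upright port of the round cover plate, from the port upwards and one part at a time: the large sealing ring into the port, the conical reducer on it with its large flange down, the small sealing ring into the top of the reducer, and last the gauge head on top, kept upright. Each part must sit fully home and straight on the one below, ready for the clamps, with everything let go. Leave the blank flange and the tray of screws where they are.

Things in the scene. Friction and masses are not known exactly. Their poses are not given: they have to be found in the camera images.
- port_plate: Round aluminium cover plate, 120 mm across, 13 mm thick, fixed to the bench; boss 17 mm high, six screw heads (20 mm high) near its edge. From its middle rises a pipe stub (45 mm across) ending in an open flange 55 mm across. Origin: centre of the underside; z up. (Drivers hang over the back of the bench behind the clamp fixture: swing past close to the robot.)
- port_face (a point): Centre of the flat top face of the port's flange, 50 mm above the plate's underside. The bore there, 41.2 mm wide, takes the large ring's sleeve; the flange rim is 55 mm across and 5 mm thick.
- large_ring: Larger sealing ring, lying flat, 30 g: aluminium sleeve 38.2 mm across, 11 mm long, ends chamfered, with a black O-ring round its middle, 53 mm across and 5 mm thick (grasp it there). Both ways up alike. Origin: its centre, 5.5 mm above the bench; z: its axis. Seated: O-ring on the port face, origin 2.5 mm above the face, sleeve 3 mm down in the bore.
- reducer: Steel conical reducer, 42 mm high, about 0.22 kg, stands on its large flange (55 mm across, 41.2 mm bore 5 mm deep, fits over the large ring). Cone to a neck 31 mm across; small flange on top 40 mm across, rim from 37 to 42 mm up (grasp it there). Origin: centre of the underside; z up. Seated: underside 5 mm above the port face, resting on the O-ring.
- reducer_top (a point): Centre of the reducer's flat top face, 42 mm above its underside. The bore there, 26.2 mm wide and over 5 mm deep, takes the small ring's sleeve.
- small_ring: Smaller sealing ring, lying flat, 20 g: aluminium sleeve 23.2 mm across, 11 mm long, ends chamfered, with a black O-ring round its middle, 38 mm across and 5 mm thick (grasp it there). Both ways up alike. Origin: its centre, 5.5 mm above the bench; z: its axis. Seated: O-ring on the reducer's top face, origin 2.5 mm above that face, sleeve 3 mm down in the bore.
- gauge_head: Gauge head, 67 mm high, about 0.18 kg, stands on its flange (40 mm across, rim 5 mm, 26.2 mm bore 5 mm deep in the underside). Round steel body 32 mm across from 14.5 to 48 mm up (grasp it there), black cap to 62 mm, small round socket on top. Origin: centre of the underside; z up. Seated: underside 5 mm above the reducer's top face, resting on the small O-ring.
- blank_flange: Bystander, loose: closed steel disc, 55 mm across, 12 mm high, bevelled on top. Origin: centre of the underside.
- mag_tray: Bystander, loose: round shallow steel tray with a few screws, 115 mm across, 18 mm high. Origin: centre of the underside.
Mind the look-alikes: they are no part of the job. What is shaped like the large_ring but red or yellow is not meant.

How it is judged:
On the way, in this order (a step that is already met when the one before it is completed fails the run):
1. the large ring is seated in the port (horizontal distance between large_ring and port_face below 0.0025 m and z of large_ring in the frame of port_face between 0.001 and 0.004 m and angle between the z axis of large_ring and the z axis of port_plate, either way round below 0.06 rad), for 0.2 s.
2. the reducer is seated on the large ring (all of step 1 and horizontal distance between reducer and port_face below 0.004 m and z of reducer in the frame of port_face between 0.0035 and 0.0065 m and angle between reducer's own z axis and vertical below 0.06 rad), for 0.2 s.
3. the small ring is seated in the top of the reducer (horizontal distance between reducer and port_face below 0.004 m and z of reducer in the frame of port_face between 0.0035 and 0.0065 m and angle between reducer's own z axis and vertical below 0.06 rad and horizontal distance between small_ring and reducer_top below 0.0025 m and z of small_ring in the frame of reducer_top between 0.001 and 0.004 m and angle between the z axis of small_ring and the z axis of port_plate, either way round below 0.06 rad), for 0.2 s.
4. the gauge head is seated on the small ring (horizontal distance between small_ring and reducer_top below 0.0025 m and z of small_ring in the frame of reducer_top between 0.001 and 0.004 m and angle between the z axis of small_ring and the z axis of port_plate, either way round below 0.06 rad and horizontal distance between gauge_head and reducer_top below 0.004 m and z of gauge_head in the frame of reducer_top between 0.0035 and 0.0065 m and angle between gauge_head's own z axis and vertical below 0.06 rad), for 0.2 s.
At the end, for the whole second after the job is handed in: Upward from the port: large ring (within 2.5 mm of the port's axis), reducer, large flange down (4 mm), small ring (2.5 mm of the reducer's top centre), gauge head upright (4 mm of it); each at its seated height within 1.5 mm, straight within 0.06 rad, at rest (all of step 2 and all of step 4 and linear speed of each of large_ring, reducer, small_ring, gauge_head below 0.01 m/s); the robot touches nothing.
It fails at once if the blank flange or the tray of screws is moved by more than 25 mm (distance of any of blank_flange, mag_tray from where it was at the start of the episode above 0.025 m).
It fails at once if the gauge head is tipped by more than 45 degrees (angle between gauge_head's own z axis and vertical above 0.785 rad).
It also fails if it takes over 131 s, if anything falls off the work surface, if the arm or the gripper's body presses on something with over 40 N, if the wrist force passes 120 N, or if a joint passes its speed limit or range.

### The arm

A 7-joint arm with a two-finger parallel gripper is mounted at the origin on a cart in front of the work surface, level with it; the furniture and walls round the work are solid. World frame = base frame: x ahead of the robot, y to its left, z up, the work surface at z = 0. Lengths are in m, angles in rad, forces in N, time in s.
With the tool pointing down it reaches from about 0.35 to 0.9 m from the base axis. Payload 7.2 kg.
Tool frame: the origin (TCP) lies on the centre line of the jaws, within the pads' length; the fingertips stand 17 mm ahead of it and the grasp point (between the pads) lies 2 mm behind it; z points along the fingers, y is the direction in which the jaws open and shut (so a half turn about z gives the same grasp; the last joint's range is limited). The gripper opens to 88 mm and grips with 3 to 60 N. Pads are 20 mm wide; open, the fingers measure 115 mm over their backs; the gripper's body (75 mm by 178 mm) begins 61 mm behind the grasp point.
Start: joints at [-1.198, 0.411, -0.013, 1.596, 0.006, 1.134, -0.082], TCP at [0.267, 0.565, 0.24] pointing down, gripper open.
Joint ranges: [-2.95, 2.95], [-0.29, 1.99], [-1.47, 1.44], [0.14, 2.54], [-1.03, 4.17], [0.13, 1.85], [-2.86, 2.86]. Speed limits (rad/s): [2.39, 2.39, 3.01, 3.01, 3.14, 3.14, 3.14].

### API

Orientations are given as a 3x3 rotation matrix whose columns are the frame's x, y, z axes.
In Python, from workcell import state, vision, manip gives the robot as it stands. The module is installed in compiled form; this text tells all that it offers.
- The arm moves only by the tool carry_out, never from a script. Its argument "moves" is a list of rows, each a list of 2 entries, a list of its own where there are three numbers: the shift along the tool's x, y, z in cm, then the turn about the tool's z in rad. In form: [[[tx, ty, tz], yaw], ...]. A call has 1 to 8 rows; each row is the pose to reach, as a shift and turn from the pose commanded when the call began, along the tool's axes at that moment; what a row does not reach only later rows make up. A row lasts 1/12 s, in which the tool goes at most 41.7 mm and 7.16 degrees, less where a joint would pass 70% of its speed; a pose out of reach is approached as far as the arm can. A call with a gripper value outside its range is refused whole. "grip" is the closure in counts, from 0 (fully open) to 255 (shut), set as the call begins (left out, the last holds). The fingers move at their own pace and stop on an object; "grip_force" is the grip in N (left out, the last holds). Time passes only in rows, so rows that repeat a pose let the fingers close. It gives the time, the measured TCP pose, the force and the opening at its end, in the units of the state.
- state(): the state, without advancing time (a new reading comes with each control period).
- vision.get_image(name): name is "scene" or "top" or "wrist"; returns the picture (420x560x3 uint8, red, green, blue); there is no depth.
- vision.get_calibration(name): a dict with "fx", "fy", "cx", "cy" (pixels), "extrinsics" (4x4, takes a point from world to camera coordinates). Camera axes: x right, y down, z forward; pixel columns grow to the right and rows downward; lengths in m; the calibration is good to about 2 mm. A picture is of the moment at which its call begins: read the wrist's pose just before it. get_calibration takes no time and is no camera call; for the wrist camera it gives the pose at the moment of the call.
- manip.job_done(): hands the job in, once; it reports no verdict.
Trained networks look in the newest picture that a camera, given by its name, has taken for a name from the list of things; names that differ only in an ending like _2 or _b are one class to them, and where a whole thing is asked for, a point or a joint stands for the part that bears it (a point fixed in the world has none). Each returns a list of dicts, best first, with "confidence" (0 to 1); they miss things now and then, are a little off and sometimes report something else, mostly with a low value. They report only what shows in the picture. A call takes as long as a camera call. They do not tell look-alikes from the thing itself.
- vision.search_frame(label, camera): "xyz" ([x, y, z] in m, in world coordinates, good to about 4 mm: the middle of the surface that is visible of it).
- vision.masks_of(label, camera): "region" (420x560 bool, what is visible of it).
- vision.pinpoint(label, camera): "xyz" ([x, y, z] in m, in world coordinates, good to about 4 mm: a listed point, or the origin of a listed thing).
The state is a dict: "time_s": time; "q": joint angles; "dq": joint speeds; "tau": joint torques, N m; "tcp_pos": TCP position; "eef_rot": TCP orientation; "force": force on the tool from outside, world axes, zero at the start; "moment": the same for the moment, N m; "width": finger opening in m.
Only numpy, scipy, OpenCV 4.12 (cv2) and the standard library are available. Lean on these libraries where they do the work, as an engineer would, in place of code of your own. Each camera call takes 0.05 s, during which the arm holds its last target.

## Working session

There is one attempt and no reset: what is moved stays moved. The work goes in short steps, Python scripts to look and compute and a tool call to move; the robot and the scene stay as the last step left them, time stands still between calls to the robot, and variables do not carry over. Pictures are saved under pics/ and viewed, and the job is handed in when it is done.

Besides the shell and the picture viewer there is one more tool, called after "Request:" as a command line: name --argument value ..., lists and objects as JSON in quotes. carry_out: Moves the arm, as the interface text tells. Its arguments: {"type":"object","properties":{"moves":{"type":"array","items":{"type":"array"}},"grip":{"type":"number"},"grip_force":{"type":"number"}},"required":["moves"]}

```bash
mkdir -p pics; ls
cat > h.py <<'E'
import numpy as np, cv2
from workcell import state, vision, manip
def save(name,fn):
    im=vision.get_image(name); cv2.imwrite('pics/'+fn,im[:,:,::-1]); return im
def calib(n):
    c=vision.get_calibration(n); K=np.array([[c['fx'],0,c['cx']],[0,c['fy'],c['cy']],[0,0,1]]); return K,np.array(c['extrinsics'])
def proj(n,p,c=None):
    K,E=c or calib(n); q=E[:3,:3]@np.array(p)+E[:3,3]; q=K@q; return q[:2]/q[2]
def ray(n,uv,z,c=None):
    K,E=c or calib(n); R=E[:3,:3]; o=-R.T@E[:3,3]; d=R.T@np.linalg.inv(K)@np.array([uv[0],uv[1],1.]); return o+d*(z-o[2])/d[2]
E
python3 - <<'E'
from h import *
for n in ['scene','top','wrist']:
    save(n,n+'0.png'); K,X=calib(n); print(n,K[0,0],-X[:3,:3].T@X[:3,3],X[2,:3])
s=state(); print(s['time_s'],s['tcp_pos'],s['eef_rot'],s['force'],s['width'])
E
```

```text
pics
scene 400.2236009699817 [-0.02512566  0.61441879  0.55475583] [ 0.56327728 -0.66320263 -0.49282956]
top 451.7666154980074 [ 0.4132717  -0.01592026  1.25255069] [ 0.07562235 -0.00978424 -0.99708853]
wrist 363.6857342478071 [0.19169429 0.60002435 0.38437367] [ 0.26935934 -0.12898642 -0.95436264]
0.15 [0.26653888 0.56491845 0.23900978] [[-9.04395731e-01  4.26694455e-01 -4.51911525e-04]
 [ 4.26694688e-01  9.04395015e-01 -1.14047477e-03]
 [-7.79277295e-05 -1.22426876e-03 -9.99999248e-01]] [-0.19502262  0.47668244 -0.20297962] 0.08761370599459224
```

View pics/scene0.png

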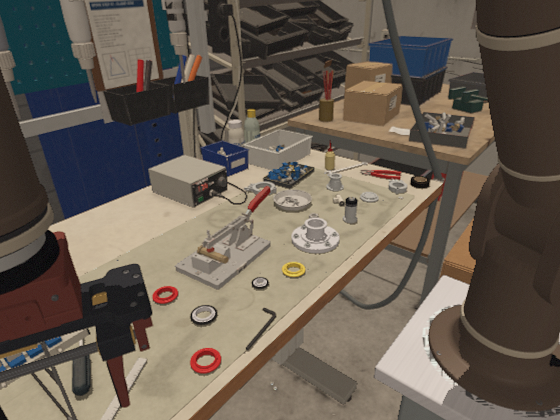

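View pics/top0.png

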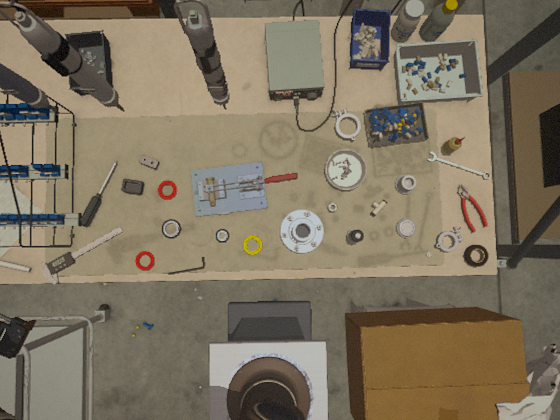

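View pics/wrist0.png

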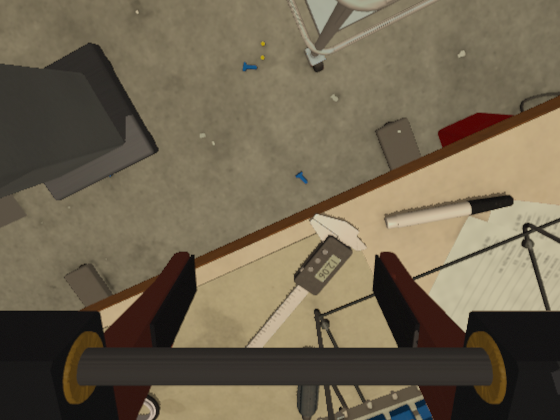

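Run:
```python
from h import *
for l in ['port_face','large_ring','reducer','small_ring','gauge_head','blank_flange','mag_tray','port_plate']:
  for c in ['top','scene']:
    r=vision.pinpoint(l,c); print(l,c,[(np.round(d['xyz'],4).tolist(),round(d['confidence'],2),proj(c,d['xyz']).round().tolist()) for d in r[:4]])
```

```text
port_face top [([0.453, -0.0993, 0.051], 0.77, [302.0, 229.0])]
port_face scene [([0.4461, -0.1044, 0.0492], 0.66, [318.0, 222.0])]
large_ring top [([0.4191, 0.0373, 0.0034], 0.71, [252.0, 243.0]), ([0.5713, 0.2715, 0.0022], 0.63, [167.0, 190.0]), ([0.4643, 0.261, 0.0024], 0.56, [171.0, 228.0]), ([0.3759, 0.3353, 0.0115], 0.45, [143.0, 261.0])]
large_ring scene [([0.3783, 0.3288, 0.006], 0.88, [207.0, 357.0]), ([0.4112, 0.0422, 0.0074], 0.81, [293.0, 269.0]), ([0.5715, 0.2767, 0.0044], 0.61, [163.0, 296.0]), ([0.4637, 0.2604, 0.0045], 0.59, [204.0, 314.0])]
reducer top [([0.5742, -0.3898, 0.0004], 0.7, [404.0, 184.0])]
reducer scene [([0.5789, -0.3902, 0.0007], 0.71, [334.0, 186.0])]
small_ring top [([0.4409, 0.1194, 0.0065], 0.63, [222.0, 235.0])]
small_ring scene [([0.4421, 0.1181, 0.006], 0.73, [260.0, 281.0]), ([0.4486, -0.1023, 0.0001], 0.31, [316.0, 239.0])]
gauge_head top [([0.4338, -0.2389, -0.0044], 0.66, [351.0, 236.0])]
gauge_head scene [([0.4332, -0.2438, 0.002], 0.73, [350.0, 218.0])]
blank_flange top [([0.4311, -0.2457, -0.0005], 0.73, [354.0, 237.0]), ([0.4525, -0.3885, 0.0005], 0.67, [405.0, 228.0])]
blank_flange scene [([0.4508, -0.386, -0.0005], 0.63, [369.0, 198.0])]
mag_tray top [([0.6236, -0.2223, 0.0005], 0.57, [344.0, 168.0])]
mag_tray scene [([0.6206, -0.225, -0.0001], 0.81, [292.0, 202.0])]
port_plate top [([0.4486, -0.1001, 0.0006], 0.68, [302.0, 231.0]), ([0.5771, -0.3899, -0.0006], 0.23, [404.0, 183.0])]
port_plate scene [([0.445, -0.1005, 0.0003], 0.7, [317.0, 240.0]), ([0.4506, -0.3876, -0.005], 0.3, [370.0, 200.0]), ([0.6245, -0.2241, -0.0012], 0.21, [291.0, 202.0])]
```

Run:
```python
from h import *
im=cv2.imread('pics/top0.png')[180:275,130:270]; a=cv2.resize(im,None,fx=5,fy=5,interpolation=3); 
cv2.imwrite('pics/crop1.png',a)
im=cv2.imread('pics/scene0.png')[250:380,140:310]; a=cv2.resize(im,None,fx=4,fy=4,interpolation=3); 
cv2.imwrite('pics/crop2.png',a)
```

```text
(no output)
```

View pics/crop1.png

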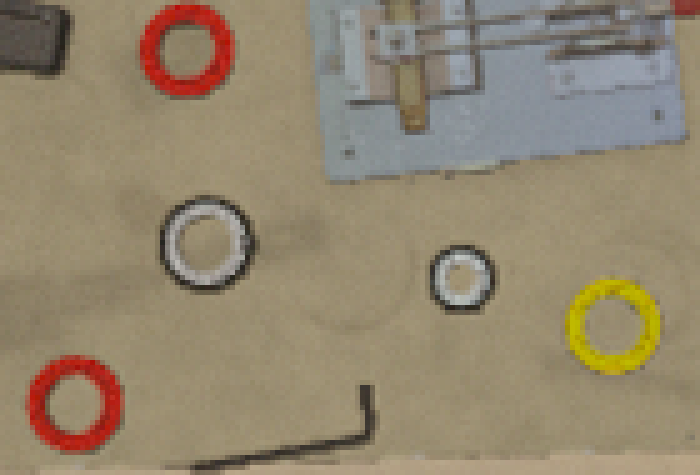

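View pics/crop2.png

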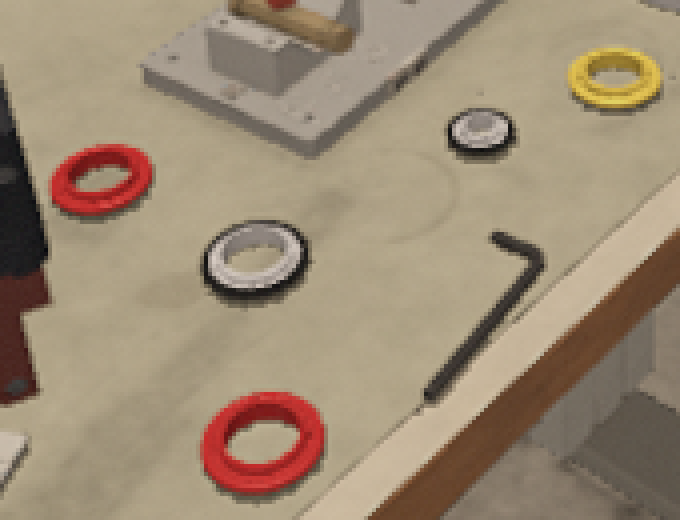

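```bash
cat >> h.py <<'E'
def goto(xy=None,z=None,yawdeg=None,s=None):
    """print tool-frame shift (cm) and turn; yawdeg = world angle of tool x"""
    s=s or state(); R=np.array(s['eef_rot']); p=np.array(s['tcp_pos']); t=p.copy()
    if xy is not None: t[:2]=xy
    if z is not None: t[2]=z
    d=R.T@(t-p)*100; y=0
    if yawdeg is not None:
        cur=np.arctan2(R[1,0],R[0,0]); y=-((np.radians(yawdeg)-cur+np.pi)%(2*np.pi)-np.pi)
    print('shift cm',d.round(2),'turn',round(y,3),'t',s['time_s'],'tcp',p.round(4))
def clicks(n,ims): pass
E
python3 - <<'E'
from h import *
s=state();p=np.array(s['tcp_pos']);c=calib('wrist')
for dz in [0,-.017,-.05,-.1,-.239]: print(dz,proj('wrist',p+[0,0,dz],c))
goto((0.464,0.281),0.2,90)
R=np.array(s['eef_rot']);E=c[1];Ri=E[:3,:3].T;print(R.T@(-Ri@E[:3,3]-p), (R.T@Ri).round(4))
E
```

```text
0 [285.21179356 289.95179759]
-0.017 [285.14755942 272.54269761]
-0.05 [285.05105106 246.38645925]
-0.1 [284.94957356 218.88345459]
-0.239 [284.79743889 177.65105971]
shift cm [-29.97 -17.29   3.97] turn 1.13 t 0.95 tcp [0.2667 0.5653 0.2397]
[ 0.08265863 -0.00036853 -0.14536993] [[ 4.000e-04 -9.544e-01 -2.985e-01]
 [ 1.000e+00  6.000e-04 -6.000e-04]
 [ 7.000e-04 -2.985e-01  9.544e-01]]
```

Request:
carry_out --moves '[[[-3.5, -2.5, 0], 0.12], [[-7, -5, 0], 0.25], [[-11, -7.5, 0], 0.37], [[-15, -10, 0], 0.5], [[-19, -12.5, 0], 0.62], [[-23, -14.5, 0], 0.74], [[-26, -16.5, 0], 0.86], [[-28.8, -18.3, 1], 0.98]]' --grip 0 --grip_force 15

```text
time_s: 1.62
tcp_pos: [0.4459, 0.283, 0.233]
eef_rot: [[-0.143, 0.99, 0.002], [0.99, 0.143, 0.002], [0.002, 0.003, -1.0]]
force: [0.3, 0.7, -0.6]
width: 0.0878
```

Run:
```python
from h import *
goto((0.464,0.261),0.13,90)
```

```text
shift cm [-2.46  1.44 10.3 ] turn 0.144 t 1.6167 tcp [0.4459 0.283  0.233 ]
```

Request:
carry_out --moves '[[[-1.6, 1.2, 4], 0.1], [[-1.6, 1.2, 8], 0.15], [[-1.6, 1.2, 10], 0.15], [[-1.6, 1.2, 10], 0.15], [[-1.6, 1.2, 10], 0.15]]'

```text
time_s: 2.03
tcp_pos: [0.4582, 0.2702, 0.1311]
eef_rot: [[-0.0, 1.0, -0.002], [1.0, 0.0, -0.001], [-0.001, -0.002, -1.0]]
force: [0.2, -0.1, 0.6]
width: 0.0877
```

Run:
```python
from h import *
goto((0.464,0.261),0.13,90)
c=calib('wrist');save('wrist','w1.png')
r=vision.pinpoint('large_ring','wrist'); print([(d['xyz'],d['confidence'],proj('wrist',d['xyz'],c)) for d in r])
```

```text
shift cm [-0.92  0.58  0.11] turn 0.0 t 2.0333 tcp [0.4582 0.2702 0.1311]
[([0.4626, 0.2625, 0.0088], 0.83, array([290.76928482, 218.0161557 ])), ([0.5757, 0.2682, 0.0083], 0.64, array([437.31236257, 211.03825057]))]
```

View pics/w1.png

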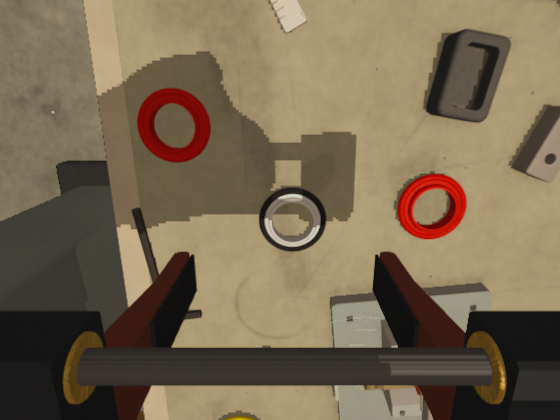

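```bash
cat >> h.py <<'E'
from scipy.optimize import least_squares
def planefit(pts,z,c,r=None):
    P=np.array([ray('wrist',p,z,c)[:2] for p in pts])
    m=P.mean(0)
    f=lambda v: np.hypot(*(P-v[:2]).T)-(r or v[2])
    o=least_squares(f,[*m]+([] if r else [0.02]),loss='soft_l1',f_scale=5e-4)
    return o.x, np.sqrt((o.fun**2).mean()), o
def ringfit(im,c,xy,z,r,thr=60,dbg=None):
    g=im.max(2); m=(g<thr).astype(np.uint8)
    # restrict to near prediction
    u=proj('wrist',[xy[0],xy[1],z],c); rp=np.linalg.norm(proj('wrist',[xy[0]+r,xy[1],z],c)-u)
    yy,xx=np.mgrid[:420,:560]; m[np.hypot(xx-u[0],yy-u[1])>1.5*rp]=0
    n,l,st,ce=cv2.connectedComponentsWithStats(m)
    k=1+np.argmax(st[1:,4]); m=(l==k).astype(np.uint8)
    cn=max(cv2.findContours(m,cv2.RETR_EXTERNAL,cv2.CHAIN_APPROX_NONE)[0],key=len)[:,0,:].astype(float)
    print('ell',cv2.fitEllipse(cn.astype(np.float32)))
    x,e,o=planefit(cn,z,c); x2,e2,_=planefit(cn,z,c,r); print('free',x.round(4),e.round(5),'fixed r',x2.round(4),e2.round(5))
    if dbg: d=im.copy(); d[m>0]=[0,255,0]; cv2.imwrite('pics/'+dbg,d[:,:,::-1])
    return x
E
python3 - <<'E'
from h import *
c=calib('wrist');im=vision.get_image('wrist')
x=ringfit(im,c,(0.4626,.2625),.0055,.0265,dbg='d1.png')
print(state()['tcp_pos']); goto(x[:2],0.06,90)
E
```

```text
ell ((289.6099548339844, 219.9326171875), (61.872554779052734, 65.05587005615234), 85.28783416748047)
free [0.4634 0.2599 0.0258] 0.00025 fixed r [0.4634 0.2599] 0.0007
[0.45948232 0.27142146 0.13334759]
shift cm [-1.17  0.38  7.33] turn 0.001 t 2.1833 tcp [0.4595 0.2714 0.1333]
```

View pics/d1.png

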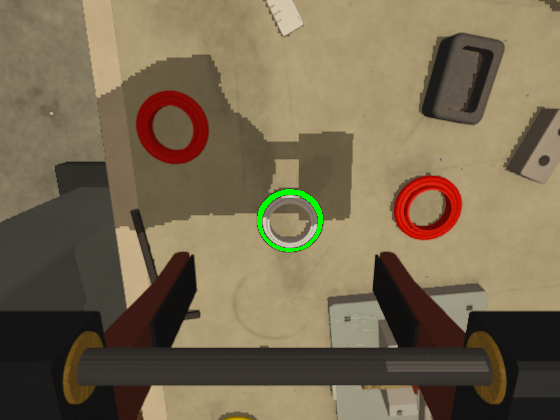

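Request:
carry_out --moves '[[[-0.6, 0.2, 3], 0], [[-1.2, 0.4, 5.5], 0], [[-1.2, 0.4, 5.5], 0], [[-1.2, 0.4, 5.5], 0], [[-1.2, 0.4, 5.5], 0], [[-1.2, 0.4, 5.5], 0]]'

```text
time_s: 2.68
tcp_pos: [0.4635, 0.2596, 0.0784]
eef_rot: [[-0.001, 1.0, 0.002], [1.0, 0.001, 0.002], [0.002, 0.002, -1.0]]
force: [-0.2, 0.4, 0.3]
width: 0.0876
```

Run:
```python
from h import *
c=calib('wrist');im=vision.get_image('wrist')
x=ringfit(im,c,(0.4634,.2599),.0055,.0265,dbg='d1b.png')
goto(x[:2],0.021,90)
```

```text
ell ((284.4992980957031, 230.11936950683594), (76.25799560546875, 81.39093780517578), 91.53771209716797)
free [0.4635 0.2598 0.026 ] 0.00019 fixed r [0.4635 0.2598] 0.00052
shift cm [ 0.02 -0.01  5.72] turn 0.001 t 2.7333 tcp [0.4634 0.2595 0.0782]
```

View pics/d1b.png

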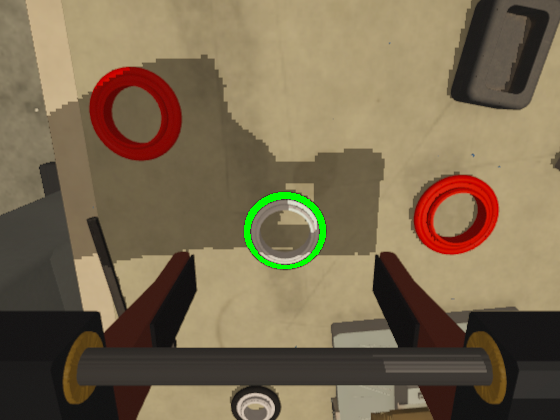

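Request:
carry_out --moves '[[[0, 0, 3], 0], [[0, 0, 5], 0], [[0, 0, 5.6], 0], [[0, 0, 5.6], 0], [[0, 0, 5.6], 0], [[0, 0, 5.6], 0], [[0, 0, 5.6], 0]]'

```text
time_s: 3.32
tcp_pos: [0.4633, 0.2589, 0.0217]
eef_rot: [[0.0, 1.0, 0.002], [1.0, -0.0, 0.001], [0.001, 0.002, -1.0]]
force: [0.1, 0.3, -0.0]
width: 0.088
```

Run:
```python
from h import *
save('wrist','w2.png'); goto((.4635,.2598),.021,90)
```

```text
shift cm [0.09 0.03 0.06] turn -0.0 t 3.3667 tcp [0.4632 0.2589 0.0216]
```

View pics/w2.png

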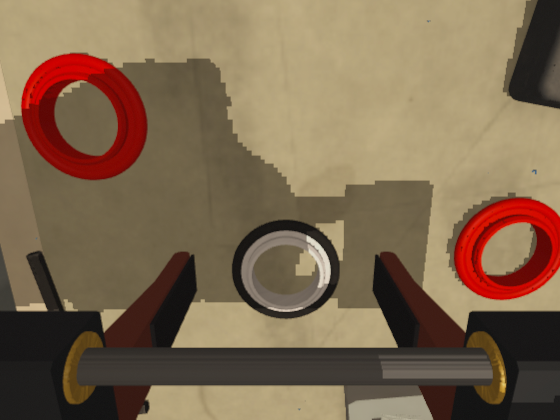

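Request:
carry_out --moves '[[[0.08, 0.02, 0.03], 0], [[0.08, 0.02, 0.03], 0], [[0.08, 0.02, 0.03], 0]]'

```text
time_s: 3.62
tcp_pos: [0.4629, 0.2594, 0.0204]
eef_rot: [[-0.0, 1.0, 0.0], [1.0, 0.0, 0.0], [0.0, 0.0, -1.0]]
force: [-0.2, -0.7, -0.0]
width: 0.0879
```

Request:
carry_out --moves '[[[0, 0, 0], 0], [[0, 0, 0], 0], [[0, 0, 0], 0], [[0, 0, 0], 0], [[0, 0, 0], 0], [[0, 0, 0], 0], [[0, 0, 0], 0], [[0, 0, 0], 0]]' --grip 255 --grip_force 15

```text
time_s: 4.28
tcp_pos: [0.4627, 0.2592, 0.0201]
eef_rot: [[0.0, 1.0, -0.0], [1.0, -0.0, -0.0], [-0.0, -0.0, -1.0]]
force: [0.2, 0.5, 0.5]
width: 0.052
```

Request:
carry_out --moves '[[[0, 0, -3], 0], [[0, 0, -7], 0], [[0, 0, -11], 0], [[0, 0, -15], 0], [[0, 0, -16], 0], [[0, 0, -16], 0], [[0, 0, -16], 0]]'

```text
time_s: 4.87
tcp_pos: [0.4626, 0.2594, 0.1801]
eef_rot: [[-0.0, 1.0, 0.0], [1.0, 0.0, 0.001], [0.001, 0.0, -1.0]]
force: [-0.1, 0.0, -0.9]
width: 0.0523
```

Run:
```python
from h import *
save('wrist','w3.png'); goto((.4635,-.15),.18,90); print(state()['width'])
```

```text
shift cm [-40.9    0.14  -0.07] turn 0.0 t 4.9167 tcp [0.462 0.259 0.179]
0.0518641733456347
```

View pics/w3.png

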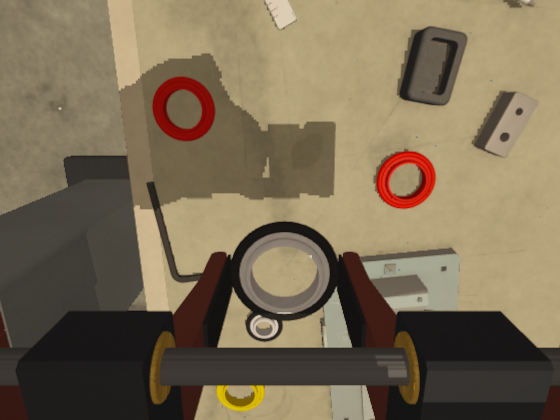

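Request:
carry_out --moves '[[[-4, 0, 0], 0], [[-8, 0, 0], 0], [[-12, 0, 0], 0], [[-16, 0, 0], 0], [[-20, 0, 0], 0], [[-24, 0, 0], 0], [[-28, 0, 0], 0], [[-32, 0, 0], 0]]'

```text
time_s: 5.58
tcp_pos: [0.4611, -0.0626, 0.1783]
eef_rot: [[-0.0, 1.0, -0.003], [1.0, 0.0, -0.001], [-0.001, -0.003, -1.0]]
force: [1.0, 0.3, -0.9]
width: 0.052
```

Request:
carry_out --moves '[[[-4, -1, 0], 0], [[-7, -1.4, 0], 0], [[-9, -1.4, 0], 0], [[-9, -1.4, 0], 0], [[-9, -1.4, 0], 0], [[-9, -1.4, 0], 0]]'

```text
time_s: 6.08
tcp_pos: [0.4481, -0.1498, 0.1788]
eef_rot: [[-0.001, 1.0, -0.003], [1.0, 0.001, 0.0], [0.0, -0.003, -1.0]]
force: [0.2, -0.3, -0.1]
width: 0.0522
```

Run:
```python
from h import *
goto((.449,-.10),.18,90);c=calib('wrist'); im=save('wrist','w4.png');  print(proj('wrist',(.4486,-.1,.05),c))
np.savez('w4.npz',K=c[0],E=c[1],im=im,tcp=state()['tcp_pos'],R=state()['eef_rot'])
```

```text
shift cm [ 4.98  0.09 -0.12] turn 0.001 t 6.0833 tcp [ 0.4481 -0.1498  0.1788]
[286.01624262 142.53615088]
```

View pics/w4.png

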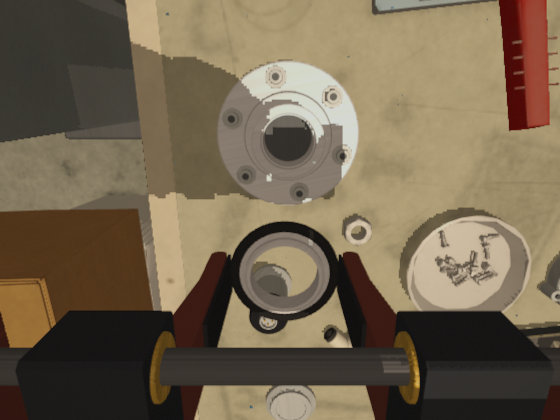

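Run:
```python
from h import *
im=cv2.imread('pics/w4.png')[80:200,230:350]; cv2.imwrite('pics/c4.png',cv2.resize(im,None,fx=5,fy=5,interpolation=2))
```

```text
(no output)
```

View pics/c4.png

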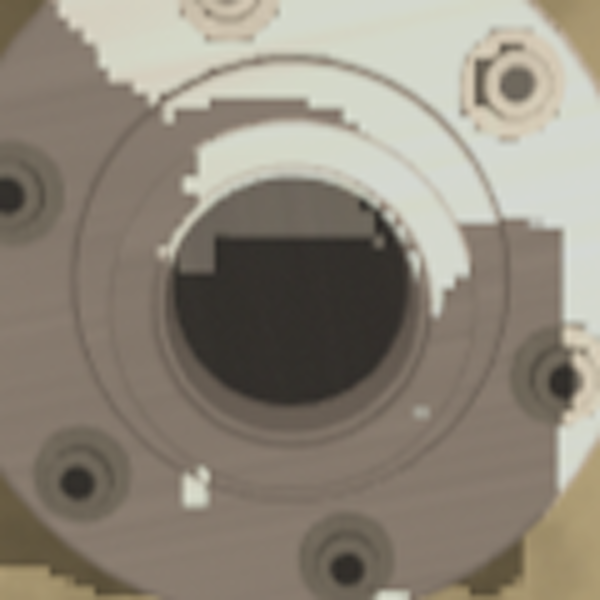

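```bash
cat >> h.py <<'E'
def overlay(im,c,circs,box,f,fn):
    x0,y0,x1,y1=box; a=cv2.resize(im[y0:y1,x0:x1],None,fx=f,fy=f,interpolation=cv2.INTER_CUBIC)[:,:,::-1].copy()
    for (x,y,z,r,col) in circs:
        t=np.linspace(0,2*np.pi,120); P=np.array([proj('wrist',(x+r*np.cos(k),y+r*np.sin(k),z),c) for k in t])
        P=((P-[x0,y0]+.5)*f-.5); cv2.polylines(a,[np.round(P*8).astype(np.int32)],True,col,1,cv2.LINE_AA,3)
    cv2.imwrite('pics/'+fn,a)
E
python3 - <<'E'
from h import *
d=np.load('w4.npz'); c=(d['K'],d['E']); im=d['im']
q=lambda L:[((a+.5)/5-.5+230,(b+.5)/5-.5+80) for a,b in L]
b,e,_=planefit(q([(157,305),(432,300),(293,165),(293,445)]),.05,c); print(b,e)
f,e,_=planefit(q([(112,300),(475,290),(293,119)]),.05,c); print(f,e)
# held ring
ringfit(im,c,d['tcp'][:2],d['tcp'][2]-.0145,.0265,dbg='d4.png'); print(d['tcp'])
x,y=b[:2]
overlay(im,c,[(x,y,.05,.0206,(0,0,255)),(x,y,.05,.0275,(0,255,0)),(x,y,0.013,.06,(255,0,0))],(200,50,380,210),5,'o4.png')
E
```

```text
[ 0.4504469  -0.09904133  0.02055817] 6.257131159498418e-05
[ 0.45031619 -0.09906841  0.02707532] 4.974210808802875e-13
ell ((284.5773620605469, 278.12982177734375), (104.80278015136719, 153.56541442871094), 91.2302017211914)
free [ 0.4477 -0.1536  0.0305] 0.00599 fixed r [ 0.4474 -0.15  ] 0.00825
[ 0.44839922 -0.14936913  0.17907166]
```

View pics/o4.png

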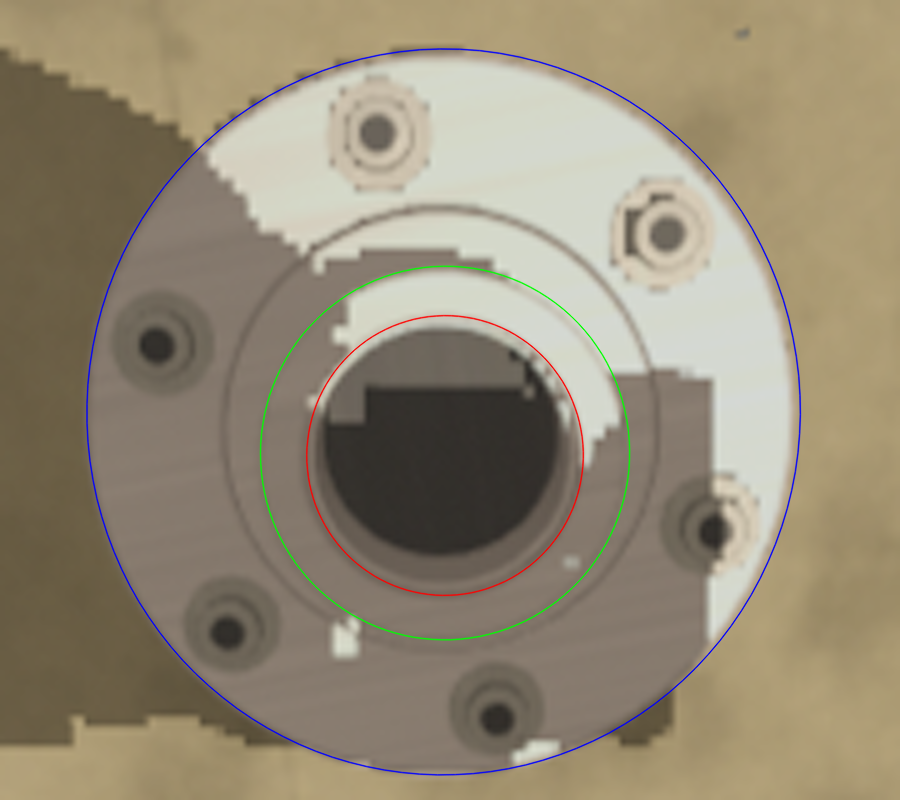

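View pics/d4.png

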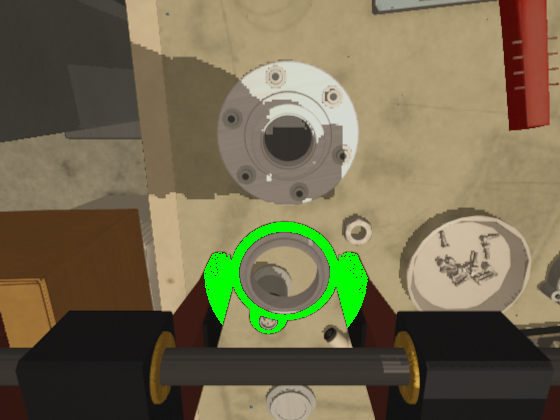

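Run:
```python
from h import *
d=np.load('w4.npz'); c=(d['K'],d['E']); im=d['im']; t=d['tcp']; z=t[2]-.0148
m=(im.max(2)<60).astype(np.uint8); pts=[]
for u in range(250,321):
    col=np.where(m[205:262,u])[0]; 
    if len(col): pts.append((u,205+col[0]-.5))
x,e,_=planefit(pts,z,c,.0265); print(x,x-t[:2],e)
x2,e,_=planefit(pts,z,c); print(x2,e)
overlay(im,c,[(x[0],x[1],z,.0265,(0,0,255)),(x[0],x[1],z+.0055,.0191,(0,255,0))],(210,200,360,330),5,'o4b.png')
```

```text
[ 0.44833175 -0.09884475] [-6.74734562e-05  5.05243759e-02] 0.0032799794989737435
[ 0.44771526 -0.14826462  0.02550782] 0.00012725680600547782
```

View pics/o4b.png

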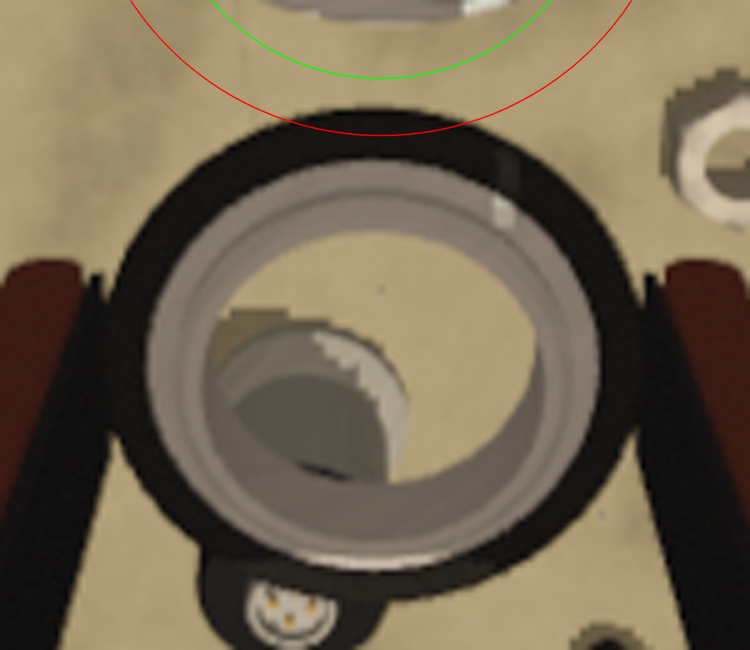

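Run:
```python
from h import *
d=np.load('w4.npz'); c=(d['K'],d['E']); E=c[1]; Ri=E[:3,:3].T; C=-Ri@E[:3,3]
# tcp consistent with c, from fixed hand-eye
off=np.array([0.08265863,-0.00036853,-0.14536993]); R=d['R']; t=C-R@off; print(t)
z=t[2]-.0148
q=lambda L:[((a+.5)/5-.5+210,(b+.5)/5-.5+200) for a,b in L]
o=q([(375,107),(390,600),(150,190),(600,195),(165,520)])
x,e,_=planefit(o,z,c); print(x,x[:2]-t[:2],e)
i=q([(148,355),(599,360),(372,158),(372,570)])
x,e,_=planefit(i,z+.0055,c); print(x,x[:2]-t[:2],e)
goto((.4504,-.0990),.10,90)
```

```text
[ 0.44839655 -0.15013659  0.17879263]
[ 0.44759334 -0.14875886  0.02724309] [-0.0008032   0.00137773] 0.0005664285716437872
[ 0.44775225 -0.14716909  0.02137551] [-0.0006443  0.0029675] 0.00011692139266549357
shift cm [5.03 0.23 7.91] turn 0.002 t 6.1333 tcp [ 0.4484 -0.1494  0.1791]
```

Run:
```python
from h import *
d=np.load('w4.npz'); c=(d['K'],d['E']); im=d['im']
x0,y0,f=210,200,5
a=cv2.resize(im[200:330,210:360],None,fx=f,fy=f,interpolation=cv2.INTER_CUBIC)[:,:,::-1].copy()
t=np.array([0.4484,-0.15014,.1788])
A,B=np.meshgrid(np.linspace(0,2*np.pi,120),np.linspace(0,2*np.pi,40))
for dy,col in [(.0005,(0,0,255)),(.0014,(0,255,0))]:
    P=np.stack([t[0]-.0007+(.024+.0025*np.cos(B))*np.cos(A),t[1]+dy+(.024+.0025*np.cos(B))*np.sin(A),t[2]-.0146+.0025*np.sin(B)],-1).reshape(-1,3)
    U=np.array([proj('wrist',p,c) for p in P]); h=cv2.convexHull(U.astype(np.float32))[:,0]
    print(h.min(0),h.max(0))
    cv2.polylines(a,[np.round(((h-[x0,y0]+.5)*f-.5)*8).astype(np.int32)],True,col,1,cv2.LINE_AA,3)
cv2.imwrite('pics/o4c.png',a)
```

```text
[229.7381  221.81053] [338.69598 321.36362]
[229.65672 219.9887 ] [338.781   319.82196]
```

View pics/o4c.png

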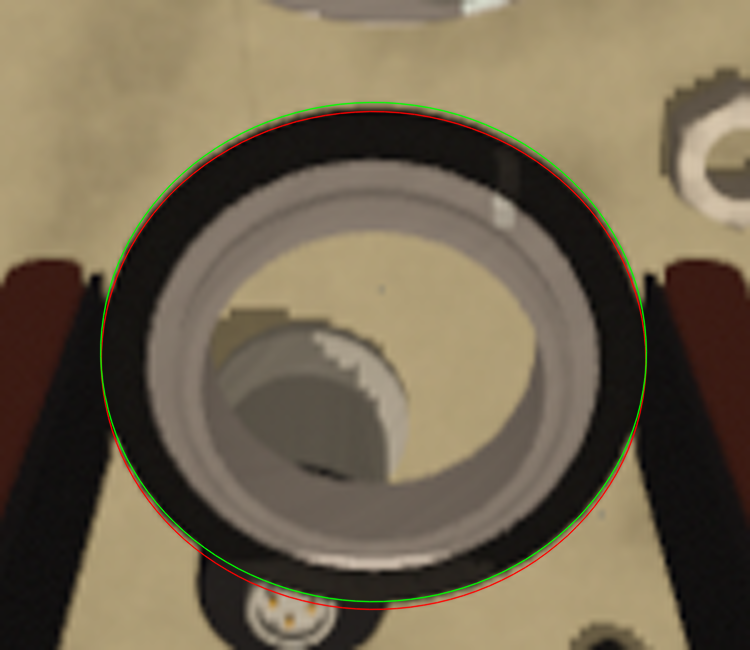

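Request:
carry_out --moves '[[[3, 0.2, 2], 0], [[4.95, 0.2, 5], 0], [[4.95, 0.2, 8], 0], [[4.95, 0.2, 9.4], 0], [[4.95, 0.2, 9.4], 0], [[4.95, 0.2, 9.4], 0], [[4.95, 0.2, 9.4], 0], [[4.95, 0.2, 9.4], 0]]'

```text
time_s: 6.8
tcp_pos: [0.4516, -0.1012, 0.0872]
eef_rot: [[-0.0, 1.0, 0.002], [1.0, 0.0, 0.0], [0.0, 0.002, -1.0]]
force: [0.1, -0.6, 0.2]
width: 0.0524
```

Run:
```python
from h import *
goto((.4509,-.1000),.068,90); save('wrist','w5.png');goto((.4509,-.1000),.068,90);save('scene','s5.png')
im=cv2.imread('pics/s5.png')[170:270,260:380]; cv2.imwrite('pics/s5c.png',cv2.resize(im,None,fx=5,fy=5,interpolation=2))
```

```text
shift cm [ 0.12 -0.07  1.92] turn 0.0 t 6.8 tcp [ 0.4516 -0.1012  0.0872]
shift cm [ 0.13 -0.07  1.93] turn 0.0 t 6.85 tcp [ 0.4516 -0.1013  0.0873]
```

View pics/w5.png

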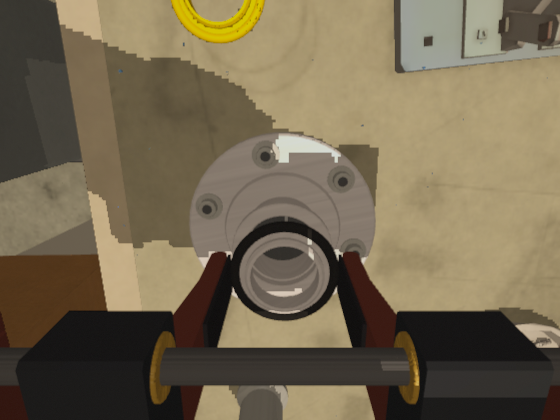

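View pics/s5c.png

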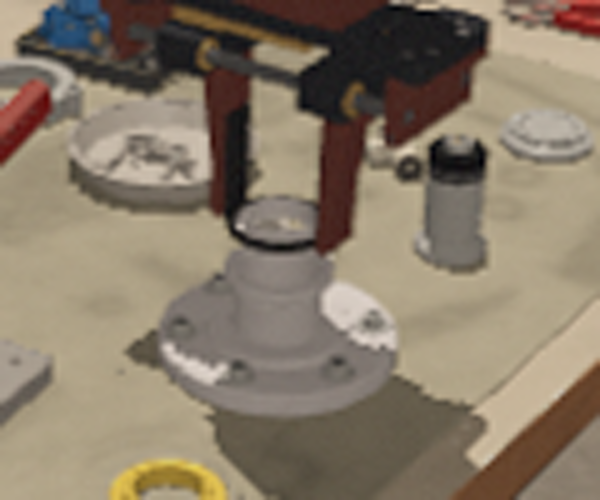

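Request:
carry_out --moves '[[[0.13, -0.07, 0.6], 0], [[0.13, -0.07, 1.2], 0], [[0.13, -0.07, 1.5], 0], [[0.13, -0.07, 1.5], 0], [[0.13, -0.07, 1.5], 0], [[0.13, -0.07, 1.5], 0], [[0.13, -0.07, 1.5], 0]]'

```text
time_s: 7.48
tcp_pos: [0.4501, -0.1001, 0.0712]
eef_rot: [[0.0, 1.0, 0.0], [1.0, -0.0, -0.0], [-0.0, 0.0, -1.0]]
force: [-0.5, -0.4, -0.0]
width: 0.0523
```

Run:
```python
from h import *
goto((.4509,-.1000),.0685,90); save('wrist','w6.png');goto((.4509,-.1000),.0685,90)
im=cv2.imread('pics/w6.png')[180:340,190:380]; cv2.imwrite('pics/w6c.png',cv2.resize(im,None,fx=4,fy=4,interpolation=2))
```

```text
shift cm [0.01 0.08 0.27] turn -0.0 t 7.4833 tcp [ 0.4501 -0.1001  0.0712]
shift cm [0.01 0.08 0.27] turn -0.0 t 7.5333 tcp [ 0.4501 -0.1001  0.0712]
```

View pics/w6c.png

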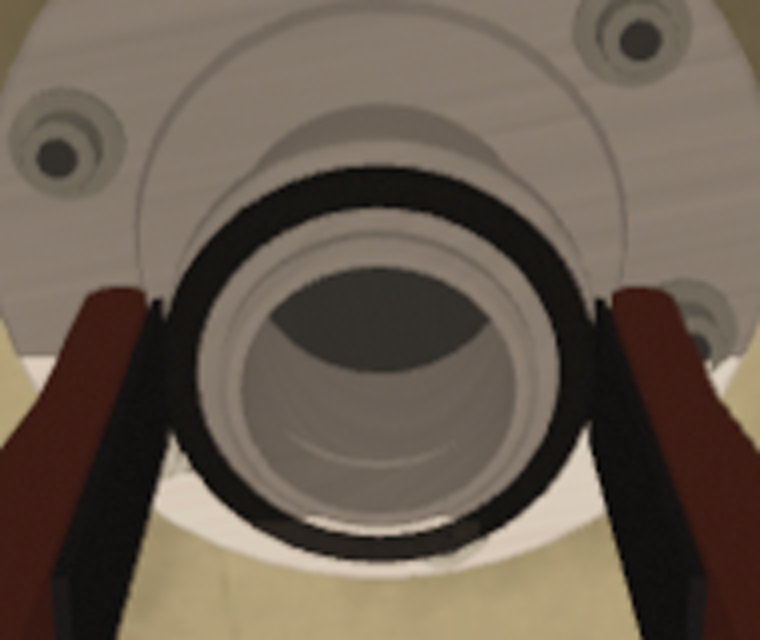

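Request:
carry_out --moves '[[[0, 0.04, 0.1], 0], [[0, 0.04, 0.2], 0], [[0, 0.04, 0.25], 0], [[0, 0.04, 0.25], 0], [[0, 0.04, 0.25], 0], [[0, 0.04, 0.25], 0]]'

```text
time_s: 8.03
tcp_pos: [0.4504, -0.1, 0.0686]
eef_rot: [[-0.0, 1.0, -0.0], [1.0, 0.0, 0.0], [0.0, -0.0, -1.0]]
force: [0.3, 1.1, -0.3]
width: 0.0522
```

Request:
carry_out --moves '[[[0, 0, 0.08], 0], [[0, 0, 0.08], 0], [[0, 0, 0.08], 0], [[0, 0, 0.08], 0]]'

```text
time_s: 8.37
tcp_pos: [0.4504, -0.1, 0.0678]
eef_rot: [[0.0, 1.0, -0.0], [1.0, -0.0, 0.0], [0.0, -0.0, -1.0]]
force: [0.0, -0.9, -0.0]
width: 0.0516
```

Run:
```python
from h import *
s=state();print(s['tcp_pos'],s['force'],s['moment'])
save('wrist','w7.png')
im=cv2.imread('pics/w7.png')[180:340,190:380]; cv2.imwrite('pics/w7c.png',cv2.resize(im,None,fx=4,fy=4,interpolation=2))
```

```text
[ 0.4504303  -0.10000899  0.06782362] [ 0.00840422 -0.90530125 -0.03359179] [-0.09669615  0.04347674 -0.01851   ]
```

View pics/w7c.png

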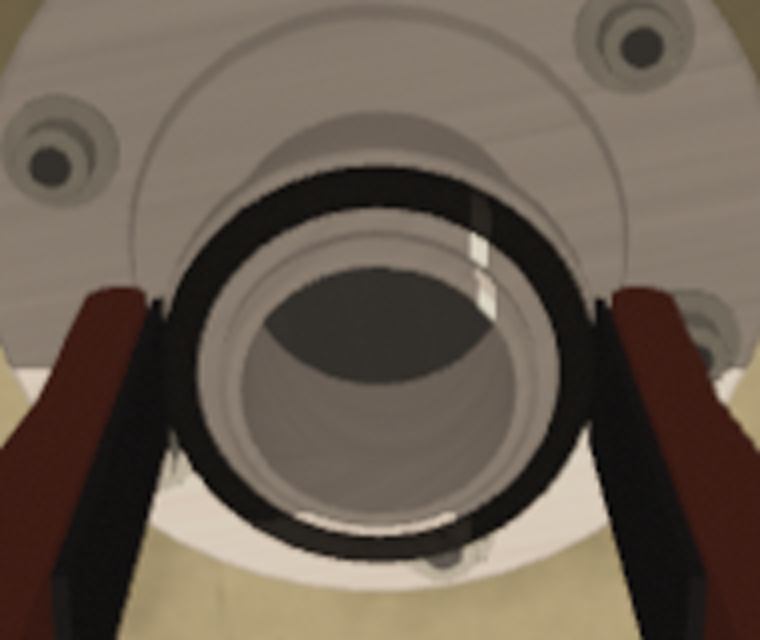

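Inserted about 2.3 mm without force. Release and back off, then look.

Request:
carry_out --moves '[[[0, 0, 0], 0], [[0, 0, 0], 0], [[0, 0, 0], 0], [[0, 0, 0], 0], [[0, 0, 0], 0], [[0, 0, 0], 0]]' --grip 0

```text
time_s: 8.92
tcp_pos: [0.4504, -0.1, 0.0678]
eef_rot: [[-0.0, 1.0, 0.0], [1.0, 0.0, 0.0], [0.0, 0.0, -1.0]]
force: [0.3, -0.4, -0.2]
width: 0.087
```

Request:
carry_out --moves '[[[0, 0, -2], 0], [[0, 0, -5], 0], [[0, 0, -9], 0], [[-3, 0, -11], 0], [[-5, 0, -11], 0], [[-5, 0, -11], 0], [[-5, 0, -11], 0], [[-5, 0, -11], 0]]'

```text
time_s: 9.58
tcp_pos: [0.45, -0.1493, 0.1773]
eef_rot: [[0.0, 1.0, -0.001], [1.0, -0.0, 0.001], [0.001, -0.001, -1.0]]
force: [0.9, 0.9, -0.7]
width: 0.0876
```

Run:
```python
from h import *
goto((.5755,-.39),.18,90); c=calib('wrist'); im=save('wrist','w8.png'); save('scene','s8.png')
x=ringfit(im,c,(.4503,-.099),.0525,.0265)
x,y=.4503,-.099
overlay(im,c,[(x,y,.0525,.0265,(0,0,255)),(x,y,.05,.0275,(0,255,0)),(x,y,0.013,.06,(255,0,0))],(200,50,380,210),4,'o8.png')
b=cv2.imread('pics/s8.png')[190:270,270:370]; cv2.imwrite('pics/s8c.png',cv2.resize(b,None,fx=6,fy=6,interpolation=2))
```

```text
shift cm [-24.07  12.55  -0.29] turn -0.0 t 9.5833 tcp [ 0.45   -0.1493  0.1773]
ell ((284.79736328125, 141.75668334960938), (70.3427963256836, 70.82443237304688), 171.64129638671875)
free [ 0.4498 -0.0993  0.0258] 0.00023 fixed r [ 0.4498 -0.0993] 0.00073
```

View pics/o8.png

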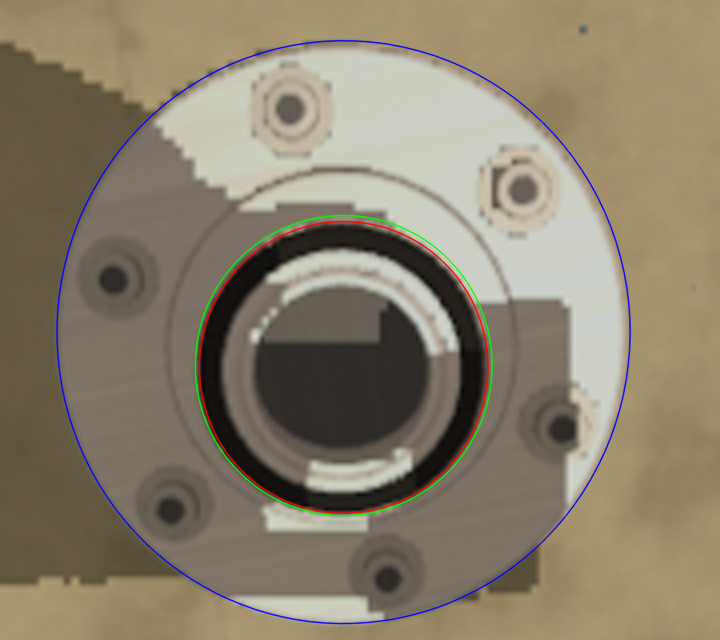

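View pics/s8c.png

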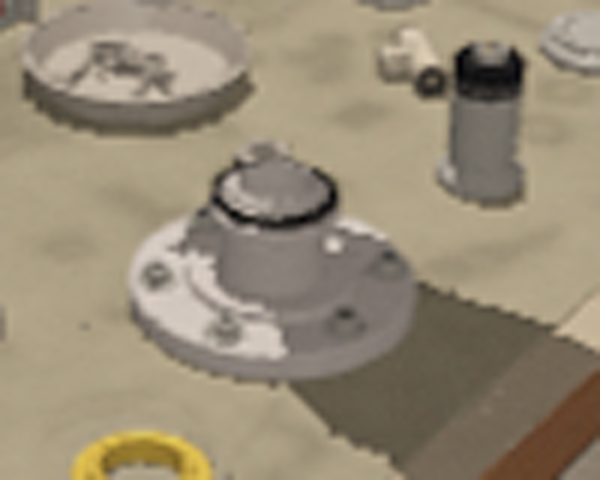

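Request:
carry_out --moves '[[[-3.5, 1.8, 0], 0], [[-7, 3.6, 0], 0], [[-10.5, 5.4, 0], 0], [[-14, 7.2, 0], 0], [[-17.5, 9, 0], 0], [[-21, 10.8, 0], 0], [[-24, 12.6, 0], 0], [[-24, 12.6, 0], 0]]'

```text
time_s: 10.35
tcp_pos: [0.5773, -0.395, 0.1757]
eef_rot: [[0.003, 1.0, -0.002], [1.0, -0.003, -0.003], [-0.003, -0.002, -1.0]]
force: [-1.1, 0.1, 0.3]
width: 0.0881
```

Request:
carry_out --moves '[[[0, 0, 2], 0], [[0, 0, 2], 0], [[0, 0, 2], 0], [[0, 0, 2], 0]]'

```text
time_s: 10.68
tcp_pos: [0.5766, -0.3889, 0.1578]
eef_rot: [[-0.001, 1.0, -0.001], [1.0, 0.001, 0.001], [0.001, -0.001, -1.0]]
force: [0.4, -0.9, -0.1]
width: 0.0875
```

Run:
```python
from h import *
goto((.5755,-.39),.1,90); c=calib('wrist'); im=save('wrist','w9.png')
np.savez('w9.npz',K=c[0],E=c[1],im=im)
r=vision.pinpoint('reducer_top','wrist'); print([(d['xyz'],d['confidence'],proj('wrist',d['xyz'],c)) for d in r])
```

```text
shift cm [-0.11 -0.11  5.78] turn 0.001 t 10.6833 tcp [ 0.5766 -0.3889  0.1578]
[([0.5767, -0.3925, 0.0409], 0.64, array([284.98348769, 215.45268839]))]
```

View pics/w9.png

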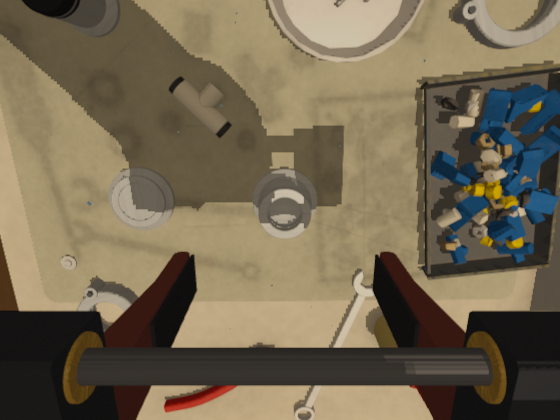

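Run:
```python
from h import *
d=np.load('w9.npz'); c=(d['K'],d['E']); im=d['im']
for z in (0,.03,.05): print(ray('wrist',(423,205),z,c))
cv2.imwrite('pics/c9.png',cv2.resize(im[155:250,235:335,::-1],None,fx=7,fy=7,interpolation=2))
```

```text
[ 0.69665548 -0.39607753  0.        ]
[ 0.68475778 -0.38724448  0.03      ]
[ 0.67682598 -0.38135578  0.05      ]
```

View pics/c9.png

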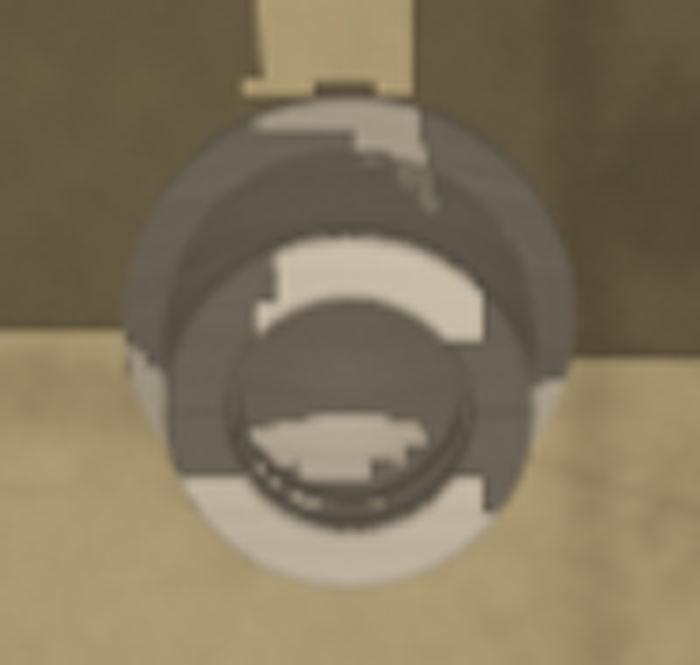

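Run:
```python
from h import *
d=np.load('w9.npz'); c=(d['K'],d['E']); im=d['im']
q=lambda L:[((a+.5)/7-.5+235,(b+.5)/7-.5+155) for a,b in L]
f,e,_=planefit(q([(167,410),(533,410),(350,235),(350,587)]),.042,c); print(f,e)
b,e,_=planefit(q([(228,410),(474,410),(350,297),(350,530)]),.042,c); print(b,e)
g,e,_=planefit(q([(125,300),(577,300),(350,97),(190,140)]),.0025,c); print(g,e)
x,y=f[:2]
overlay(im,c,[(x,y,.042,.020,(0,0,255)),(x,y,.042,.0131,(0,255,0)),(x,y,.005,.0275,(255,0,0))],(235,155,335,250),7,'o9.png')
goto((x,y),.055,90)
```

```text
[ 0.57638299 -0.39085665  0.01982503] 9.878663051958602e-05
[ 0.57649224 -0.39089229  0.01322982] 3.656221249674821e-05
[ 0.57631512 -0.39103009  0.027822  ] 0.0007718527028490834
shift cm [-0.14 -0.07 10.38] turn 0.001 t 10.7833 tcp [ 0.5769 -0.3894  0.1588]
```

View pics/o9.png

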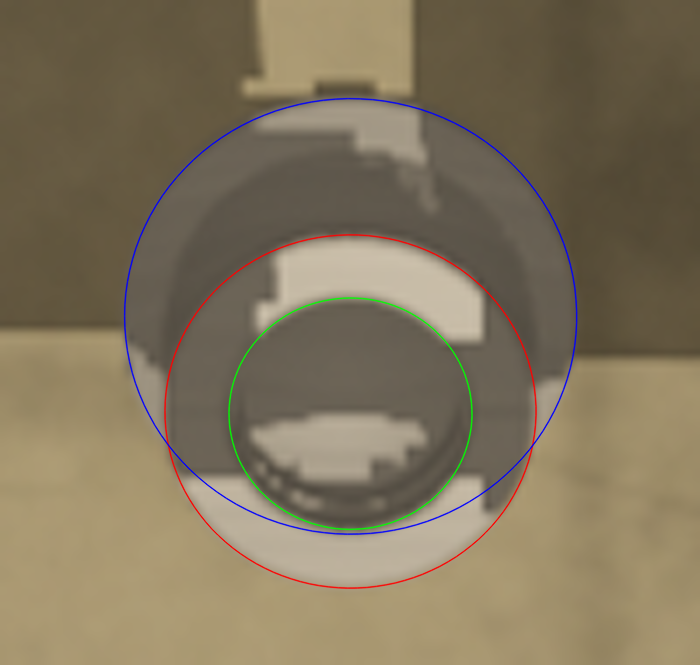

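Request:
carry_out --moves '[[[-0.13, -0.06, 3.5], 0], [[-0.13, -0.06, 7], 0], [[-0.13, -0.06, 9.5], 0], [[-0.13, -0.06, 11.3], 0], [[-0.13, -0.06, 11.3], 0], [[-0.13, -0.06, 11.3], 0], [[-0.13, -0.06, 11.3], 0], [[-0.13, -0.06, 11.3], 0]]'

```text
time_s: 11.45
tcp_pos: [0.5769, -0.392, 0.0471]
eef_rot: [[-0.0, 1.0, 0.003], [1.0, 0.0, -0.002], [-0.002, 0.003, -1.0]]
force: [0.1, 0.3, 0.2]
width: 0.0878
```

Run:
```python
from h import *
goto((.5764,-.3909),.045,90); c=calib('wrist'); im=save('wrist','w10.png');goto((.5764,-.3909),.045,90)
overlay(im,c,[(.5764,-.3909,.042,.020,(0,0,255)),(.5764,-.3909,.005,.0275,(255,0,0))],(180,150,390,330),4,'o10.png')
```

```text
shift cm [ 0.11 -0.06  0.21] turn 0.0 t 11.45 tcp [ 0.5769 -0.392   0.0471]
shift cm [ 0.1  -0.04  0.2 ] turn 0.0 t 11.5 tcp [ 0.5768 -0.3919  0.047 ]
```

View pics/o10.png

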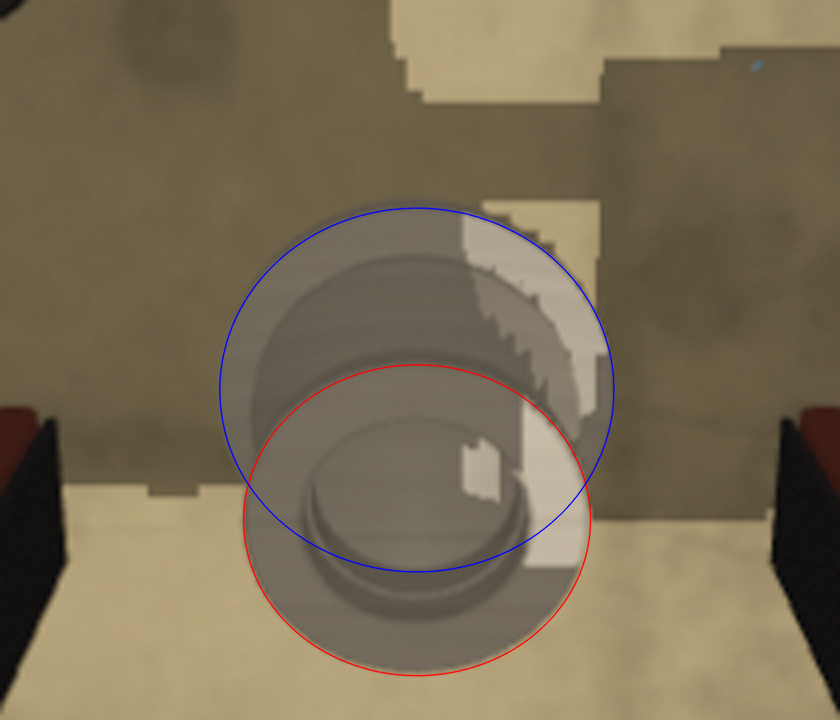

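Request:
carry_out --moves '[[[0.1, -0.05, 0.1], 0], [[0.1, -0.05, 0.1], 0], [[0.1, -0.05, 0.1], 0], [[0.1, -0.05, 0.1], 0]]'

```text
time_s: 11.83
tcp_pos: [0.5754, -0.3903, 0.0441]
eef_rot: [[-0.0, 1.0, 0.0], [1.0, 0.0, -0.0], [-0.0, 0.0, -1.0]]
force: [-0.6, -0.1, 0.3]
width: 0.088
```

Request:
carry_out --moves '[[[0, 0, 0], 0], [[0, 0, 0], 0], [[0, 0, 0], 0], [[0, 0, 0], 0], [[0, 0, 0], 0], [[0, 0, 0], 0], [[0, 0, 0], 0], [[0, 0, 0], 0]]' --grip 255 --grip_force 35

```text
time_s: 12.5
tcp_pos: [0.5755, -0.3903, 0.0439]
eef_rot: [[-0.0, 1.0, 0.0], [1.0, 0.0, -0.0], [-0.0, 0.0, -1.0]]
force: [1.1, -0.4, -1.0]
width: 0.0389
```

Run:
```python
from h import *
goto((.5764,-.3909),.045,90); c=calib('wrist'); im=save('wrist','w11.png');goto((.5764,-.3909),.045,90)
np.savez('w11.npz',K=c[0],E=c[1],im=im)
overlay(im,c,[(.5764,-.3909,.042,.020,(0,0,255)),(.5764,-.3909,.005,.0275,(255,0,0))],(180,150,390,330),4,'o11.png')
```

```text
shift cm [-0.06  0.09 -0.11] turn 0.0 t 12.5 tcp [ 0.5755 -0.3903  0.0439]
shift cm [-0.06  0.08 -0.11] turn 0.0 t 12.55 tcp [ 0.5756 -0.3903  0.0439]
```

View pics/o11.png

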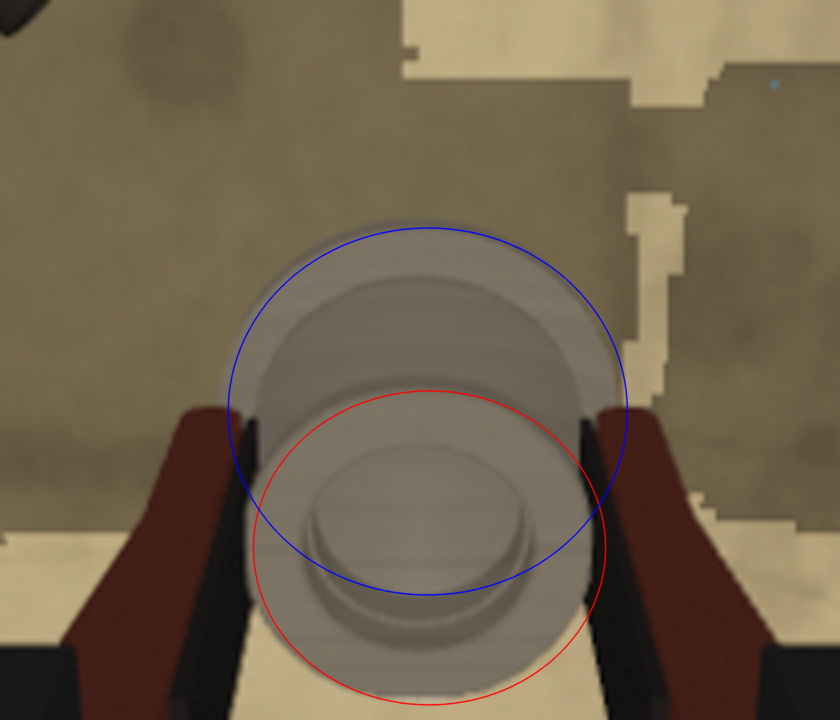

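Request:
carry_out --moves '[[[0, 0, -2], 0], [[0, 0, -5], 0], [[0, 0, -9], 0], [[0, 0, -13], 0], [[0, 0, -15.5], 0], [[0, 0, -15.5], 0], [[0, 0, -15.5], 0]]'

```text
time_s: 13.13
tcp_pos: [0.5757, -0.3906, 0.2001]
eef_rot: [[-0.0, 1.0, 0.002], [1.0, 0.0, -0.001], [-0.001, 0.002, -1.0]]
force: [-0.3, 1.0, -4.0]
width: 0.0391
```

Run:
```python
from h import *
goto((.45,-.14),.2,90); c=calib('wrist'); im=save('wrist','w12.png');print(state()['force'],state()['width'])
```

```text
shift cm [ 25.06 -12.57  -0.04] turn 0.0 t 13.1333 tcp [ 0.5757 -0.3906  0.2001]
[ 0.18817985  0.36939594 -2.27638943] 0.039168463910451166
```

View pics/w12.png

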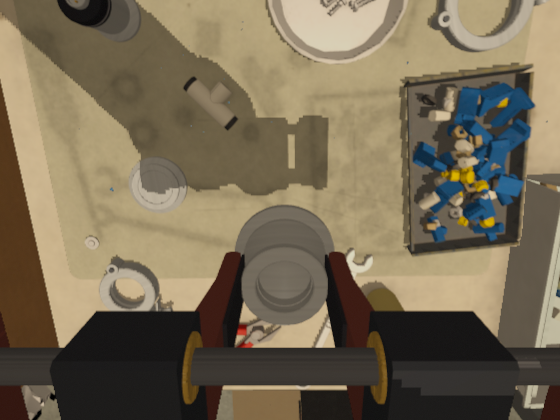

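Reducer held upright at (285,262). Carry to the port.

Request:
carry_out --moves '[[[3.5, -1.8, 0], 0], [[7, -3.6, 0], 0], [[10.5, -5.4, 0], 0], [[14, -7.2, 0], 0], [[17.5, -9, 0], 0], [[21, -10.8, 0], 0], [[24, -12.3, 0], 0], [[25, -12.6, 0], 0]]'

```text
time_s: 13.85
tcp_pos: [0.4453, -0.1354, 0.1964]
eef_rot: [[-0.004, 1.0, -0.006], [1.0, 0.004, 0.003], [0.003, -0.006, -1.0]]
force: [1.1, -0.0, -2.9]
width: 0.0388
```

Request:
carry_out --moves '[[[0, 0, 0], 0], [[0, 0, 0], 0], [[0, 0, 0], 0]]'

```text
time_s: 14.1
tcp_pos: [0.4492, -0.141, 0.1981]
eef_rot: [[0.0, 1.0, -0.001], [1.0, -0.0, -0.001], [-0.001, -0.001, -1.0]]
force: [0.1, -0.7, -2.4]
width: 0.0388
```

Run:
```python
from h import *
goto((.4501,-.0995),.114,90); c=calib('wrist'); im=save('wrist','w13.png')
np.savez('w13.npz',K=c[0],E=c[1],im=im)
E=c[1];C=-E[:3,:3].T@E[:3,3];R=np.array(state()['eef_rot']);print(C-R@[0.08265863,-0.00036853,-0.14536993])
x,y=.4503,-.0990
overlay(im,c,[(.4498,-.0993,.0525,.0265,(0,0,255)),(x,y,0.013,.06,(255,0,0))],(200,80,380,240),4,'o13.png')
ringfit(im,c,(.4498,-.0993),.0525,.0265)
```

```text
shift cm [4.15 0.1  8.41] turn -0.0 t 14.1 tcp [ 0.4492 -0.141   0.1981]
[ 0.44929931 -0.14141399  0.19814837]
ell ((285.79302978515625, 148.45298767089844), (34.488250732421875, 38.12676239013672), 88.62712097167969)
free [ 0.4498 -0.0983  0.0144] 0.00061 fixed r [ 0.4506 -0.1185] 0.00991
```

View pics/o13.png

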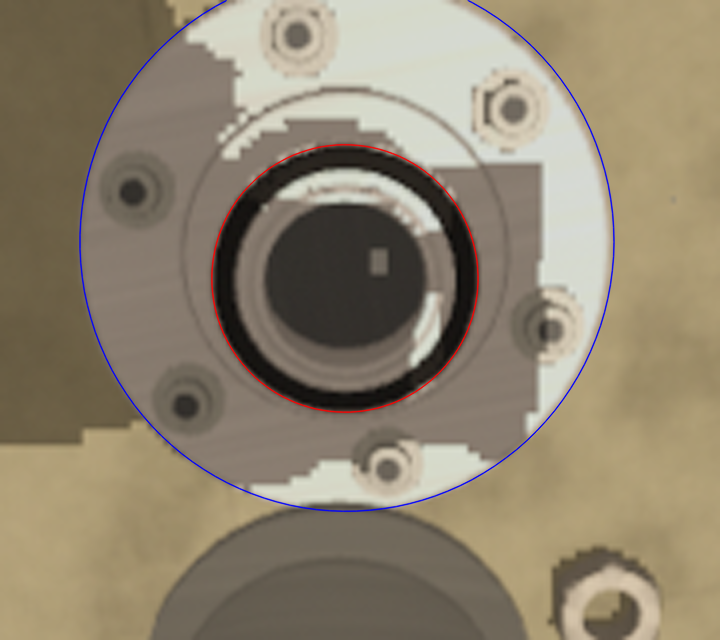

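View pics/w13.png

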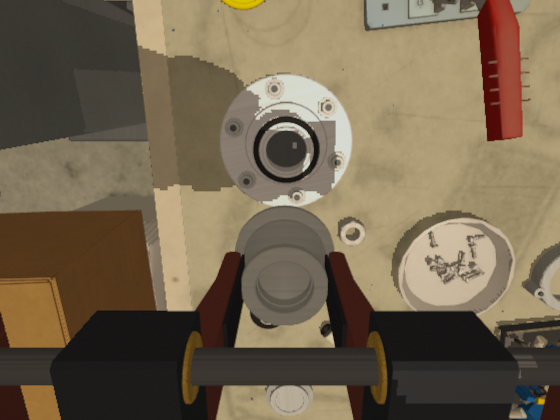

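Run:
```python
from h import *
d=np.load('w13.npz'); c=(d['K'],d['E']); im=d['im']; t=np.array([.4493,-.1414,.1981])
x,y,z=t+[-.0002,.0003,-.0439]
overlay(im,c,[(x,y,z+.042,.020,(0,0,255)),(x,y,z+.005,.0275,(255,0,0))],(210,190,360,340),5,'o13b.png')
```

```text
(no output)
```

View pics/o13b.png

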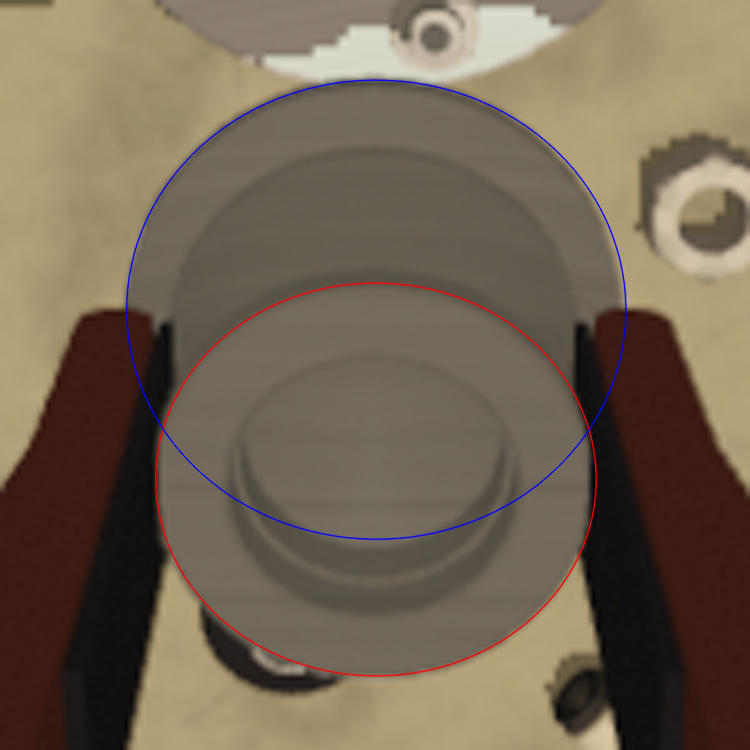

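Request:
carry_out --moves '[[[3, 0.12, 1], 0], [[4.15, 0.12, 4], 0], [[4.15, 0.12, 7], 0], [[4.15, 0.12, 8.4], 0], [[4.15, 0.12, 8.4], 0], [[4.15, 0.12, 8.4], 0], [[4.15, 0.12, 8.4], 0], [[4.15, 0.12, 8.4], 0]]'

```text
time_s: 14.82
tcp_pos: [0.4515, -0.0996, 0.1159]
eef_rot: [[0.001, 1.0, 0.002], [1.0, -0.001, -0.0], [-0.0, 0.002, -1.0]]
force: [-0.4, -0.5, -2.2]
width: 0.039
```

Run:
```python
from h import *
goto((.4504,-.0996),.103,90); im=save('wrist','w14.png');goto((.4504,-.0996),.103,90)
```

```text
shift cm [-0.   -0.11  1.29] turn -0.001 t 14.8167 tcp [ 0.4515 -0.0996  0.1159]
shift cm [-0.02 -0.1   1.29] turn -0.001 t 14.8667 tcp [ 0.4514 -0.0994  0.1159]
```

View pics/w14.png

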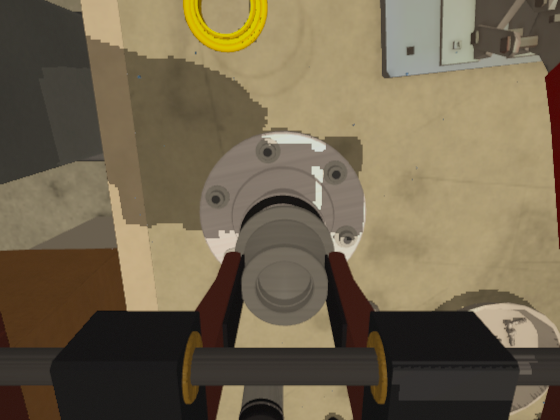

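Request:
carry_out --moves '[[[0, -0.06, 0.6], 0], [[0, -0.06, 1.0], 0], [[0, -0.06, 1.0], 0], [[0, -0.06, 1.0], 0], [[0, -0.06, 1.0], 0], [[0, -0.06, 1.0], 0]]'

```text
time_s: 15.37
tcp_pos: [0.45, -0.0988, 0.1049]
eef_rot: [[-0.0, 1.0, 0.0], [1.0, 0.0, 0.0], [0.0, 0.0, -1.0]]
force: [0.6, -0.2, -2.8]
width: 0.039
```

Run:
```python
from h import *
goto((.4504,-.0996),.103,90)
```

```text
shift cm [-0.08  0.04  0.19] turn 0.0 t 15.3667 tcp [ 0.45   -0.0988  0.1049]
```

Correct and lower in small steps, watching the force.

Request:
carry_out --moves '[[[-0.08, 0.04, 0], 0], [[-0.08, 0.04, 0.1], 0], [[-0.08, 0.04, 0.2], 0], [[-0.08, 0.04, 0.3], 0], [[-0.08, 0.04, 0.4], 0], [[-0.08, 0.04, 0.4], 0], [[-0.08, 0.04, 0.4], 0]]'

```text
time_s: 15.95
tcp_pos: [0.4503, -0.0996, 0.1008]
eef_rot: [[0.0, 1.0, -0.0], [1.0, -0.0, 0.0], [0.0, -0.0, -1.0]]
force: [-0.3, -0.3, -1.8]
width: 0.0388
```

Run:
```python
from h import *
goto((.4504,-.0996),.099,90); s=state(); print(s['force'],s['moment'])
im=save('wrist','w15.png')
cv2.imwrite('pics/w15c.png',cv2.resize(im[150:340,180:390,::-1],None,fx=3.5,fy=3.5,interpolation=2))
```

```text
shift cm [0.   0.01 0.18] turn -0.0 t 15.95 tcp [ 0.4503 -0.0996  0.1008]
[-0.26456459 -0.29911028 -1.79113534] [-0.02941604  0.02260569  0.04173516]
```

View pics/w15c.png

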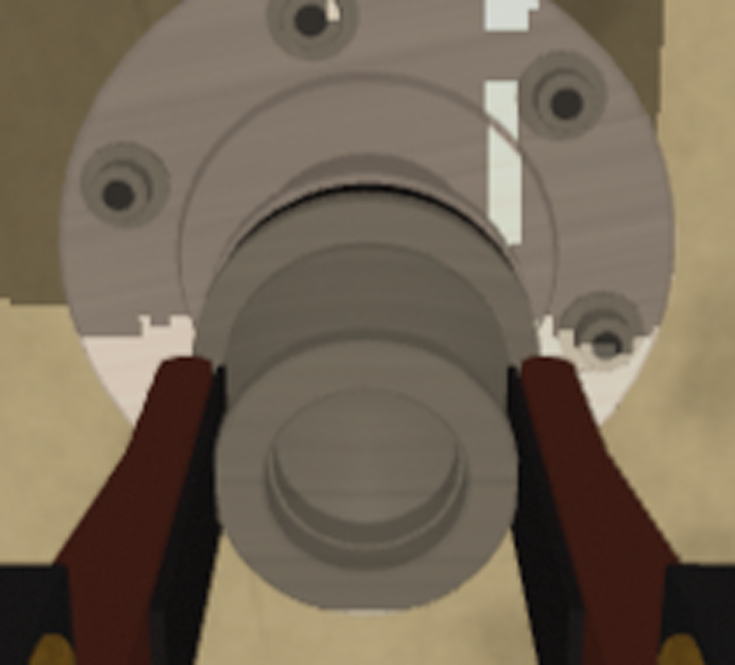

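Request:
carry_out --moves '[[[0, 0, 0.05], 0], [[0, 0, 0.1], 0], [[0, 0, 0.15], 0], [[0, 0, 0.18], 0], [[0, 0, 0.18], 0], [[0, 0, 0.18], 0]]'

```text
time_s: 16.5
tcp_pos: [0.4503, -0.0996, 0.099]
eef_rot: [[0.0, 1.0, -0.0], [1.0, -0.0, 0.0], [0.0, -0.0, -1.0]]
force: [-0.2, 0.6, -2.4]
width: 0.0387
```

Request:
carry_out --moves '[[[0, 0, 0.03], 0], [[0, 0, 0.03], 0], [[0, 0, 0.03], 0], [[0, 0, 0.03], 0]]'

```text
time_s: 16.83
tcp_pos: [0.4504, -0.0997, 0.0988]
eef_rot: [[0.0, 1.0, 0.0], [1.0, -0.0, -0.0], [-0.0, 0.0, -1.0]]
force: [0.4, -1.2, -1.5]
width: 0.0392
```

Request:
carry_out --moves '[[[0, 0, 0], 0], [[0, 0, 0], 0], [[0, 0, 0], 0], [[0, 0, 0], 0], [[0, 0, 0], 0], [[0, 0, 0], 0], [[0, 0, 0], 0]]' --grip 0

```text
time_s: 17.42
tcp_pos: [0.4504, -0.0996, 0.0988]
eef_rot: [[-0.0, 1.0, 0.0], [1.0, 0.0, 0.0], [0.0, 0.0, -1.0]]
force: [0.4, 0.3, 0.3]
width: 0.082
```

Request:
carry_out --moves '[[[0, 0, -2], 0], [[0, 0, -5], 0], [[0, 0, -9], 0], [[-3, 0, -10], 0], [[-5, 0, -10], 0], [[-5, 0, -10], 0], [[-5, 0, -10], 0], [[-5, 0, -10], 0]]'

```text
time_s: 18.08
tcp_pos: [0.45, -0.1489, 0.1983]
eef_rot: [[0.0, 1.0, -0.001], [1.0, -0.0, 0.001], [0.001, -0.001, -1.0]]
force: [1.2, 0.7, 0.8]
width: 0.0879
```

Run:
```python
from h import *
goto((.4411,.119),.2,90); c=calib('wrist'); im=save('wrist','w16.png'); save('scene','s16.png')
np.savez('w16.npz',K=c[0],E=c[1],im=im)
x,y=.4503,-.0992
overlay(im,c,[(x,y,.097,.020,(0,0,255)),(x,y,.097,.0131,(0,255,0)),(x,y,.060,.0275,(0,255,255)),(x,y,0.013,.06,(255,0,0))],(200,50,380,210),5,'o16.png')
b=cv2.imread('pics/s16.png')[170:270,260:380]; cv2.imwrite('pics/s16c.png',cv2.resize(b,None,fx=5,fy=5,interpolation=2))
```

```text
shift cm [26.79 -0.89 -0.15] turn -0.0 t 18.0833 tcp [ 0.45   -0.1489  0.1983]
```

View pics/o16.png

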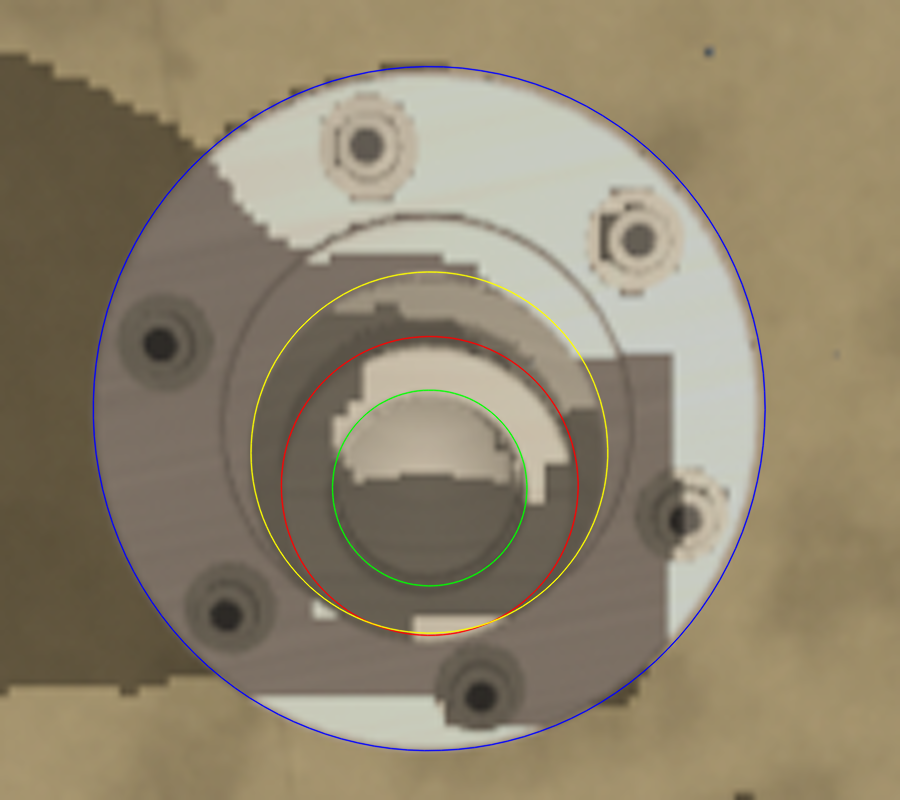

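View pics/s16c.png

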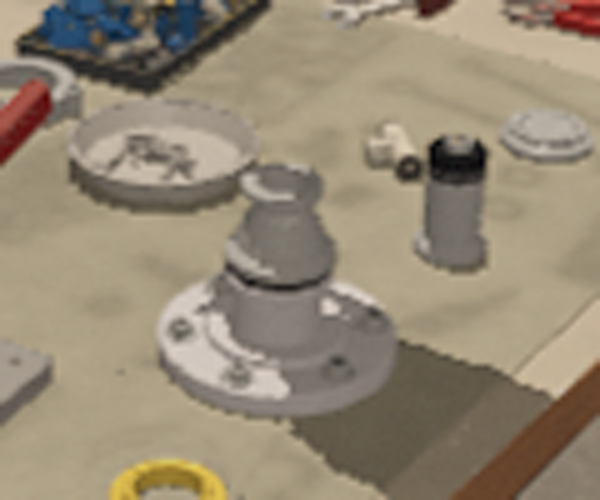

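Request:
carry_out --moves '[[[4, -0.1, 0], 0], [[8, -0.3, 0], 0], [[12, -0.4, 0], 0], [[16, -0.6, 0], 0], [[20, -0.7, 0], 0], [[24, -0.9, 2], 0], [[26.8, -0.9, 5], 0], [[26.8, -0.9, 8], 0]]'

```text
time_s: 18.85
tcp_pos: [0.4413, 0.1257, 0.1183]
eef_rot: [[-0.009, 1.0, 0.002], [1.0, 0.009, 0.004], [0.004, 0.002, -1.0]]
force: [-0.1, 0.1, -0.4]
width: 0.0873
```

Request:
carry_out --moves '[[[0, 0, 2], 0], [[0, 0, 2], 0], [[0, 0, 2], 0], [[0, 0, 2], 0], [[0, 0, 2], 0]]'

```text
time_s: 19.27
tcp_pos: [0.4423, 0.1185, 0.1001]
eef_rot: [[0.001, 1.0, 0.002], [1.0, -0.001, 0.001], [0.001, 0.002, -1.0]]
force: [0.8, -0.3, 0.4]
width: 0.088
```

Run:
```python
from h import *
goto((.4411,.119),.1,90); c=calib('wrist'); im=save('wrist','w17.png')
x=ringfit(im,c,(.4411,.119),.0055,.019)
overlay(im,c,[(x[0],x[1],.0055,.019,(0,0,255))],(220,160,350,290),5,'o17.png')
goto(x[:2],.021,90)
```

```text
shift cm [ 0.05 -0.12  0.01] turn -0.001 t 19.2667 tcp [0.4423 0.1185 0.1001]
ell ((283.6876220703125, 218.9547576904297), (50.13838195800781, 53.18921661376953), 94.2780532836914)
free [0.4417 0.1193 0.0185] 0.0002 fixed r [0.4417 0.1192] 0.00057
shift cm [ 0.07 -0.08  7.91] turn -0.001 t 19.3167 tcp [0.4423 0.1185 0.1001]
```

View pics/o17.png

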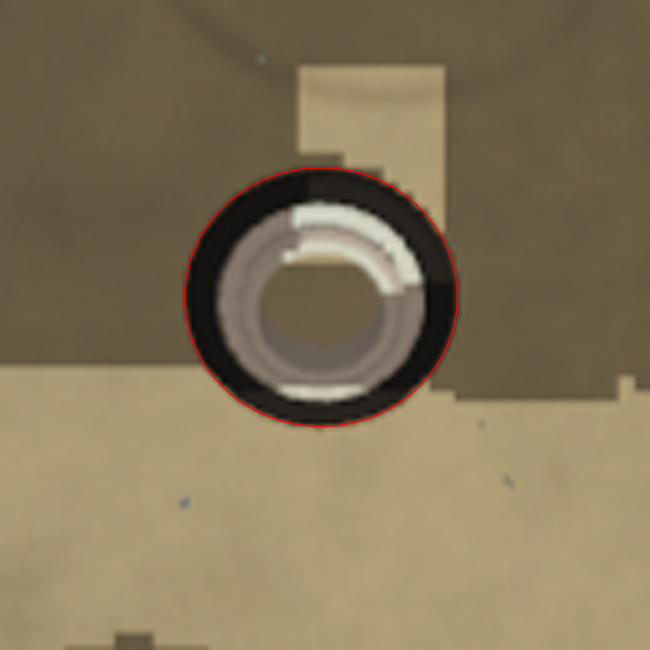

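View pics/w17.png

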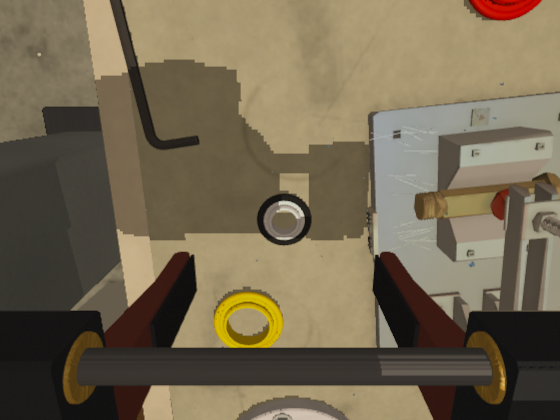

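Request:
carry_out --moves '[[[0.07, -0.08, -2], -0.12], [[0.07, -0.08, -3], -0.24], [[0.07, -0.08, -3], -0.36], [[0.07, -0.08, -3], -0.48], [[0.07, -0.08, -3], -0.6], [[0.07, -0.08, -3], -0.72], [[0.07, -0.08, -3], -0.84], [[0.07, -0.08, -3], -0.96]]' --grip 90

```text
time_s: 19.98
tcp_pos: [0.4412, 0.119, 0.13]
eef_rot: [[-0.822, 0.569, 0.002], [0.569, 0.822, 0.001], [-0.001, 0.002, -1.0]]
force: [0.4, 0.2, -1.1]
width: 0.057
```

Request:
carry_out --moves '[[[0, 0, 0], -0.12], [[0, 0, 0], -0.24], [[0, 0, 0], -0.36], [[0, 0, 0], -0.48], [[0, 0, 1.5], -0.61], [[0, 0, 3], -0.61], [[0, 0, 3], -0.61], [[0, 0, 3], -0.61]]'

```text
time_s: 20.65
tcp_pos: [0.4406, 0.1187, 0.0993]
eef_rot: [[-1.0, 0.003, 0.0], [0.003, 1.0, -0.0], [-0.0, -0.0, -1.0]]
force: [-0.2, -0.4, 0.4]
width: 0.0567
```

Run:
```python
from h import *
goto((.4417,.1193),.1,180); c=calib('wrist'); im=save('wrist','w18.png')
x=ringfit(im,c,(.4417,.1193),.0055,.019)
overlay(im,c,[(x[0],x[1],.0055,.019,(0,0,255))],(150,100,410,330),3,'o18.png')
goto(x[:2],.021,180); print(state()['width'],state()['q'])
```

```text
shift cm [-0.11  0.06 -0.07] turn -0.003 t 20.65 tcp [0.4406 0.1187 0.0993]
ell ((285.60650634765625, 222.81051635742188), (50.113956451416016, 52.88422775268555), 89.67638397216797)
free [0.4416 0.1193 0.0184] 0.00021 fixed r [0.4417 0.1193] 0.0006
shift cm [-0.06  0.04  7.87] turn -0.003 t 20.7 tcp [0.441  0.1189 0.0997]
0.05697477437523924 [-0.42803024  0.31576937  0.06946905  2.13973209 -0.03379778  0.68620719
  1.23241816]
```

View pics/o18.png

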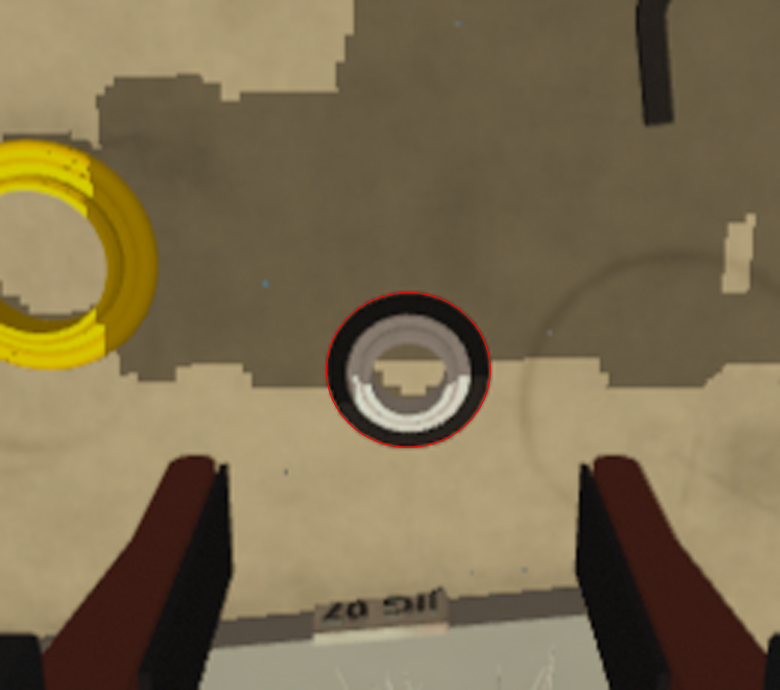

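Request:
carry_out --moves '[[[-0.06, 0.04, 3], 0], [[-0.06, 0.04, 6], 0], [[-0.06, 0.04, 7.4], 0], [[-0.06, 0.04, 7.4], 0], [[-0.06, 0.04, 7.4], 0], [[-0.06, 0.04, 7.4], 0], [[-0.06, 0.04, 7.4], 0], [[-0.06, 0.04, 7.4], 0]]'

```text
time_s: 21.37
tcp_pos: [0.4421, 0.1198, 0.026]
eef_rot: [[-1.0, 0.001, 0.002], [0.001, 1.0, 0.001], [-0.002, 0.001, -1.0]]
force: [0.1, -0.5, -0.1]
width: 0.0567
```

Run:
```python
from h import *
goto((.4417,.1193),.021,180)
```

```text
shift cm [ 0.04 -0.05  0.5 ] turn -0.001 t 21.3667 tcp [0.4421 0.1198 0.026 ]
```

Request:
carry_out --moves '[[[0, -0.02, 0.2], 0], [[0, -0.02, 0.38], 0], [[0, -0.02, 0.38], 0], [[0, -0.02, 0.38], 0], [[0, -0.02, 0.38], 0], [[0, -0.02, 0.38], 0]]'

```text
time_s: 21.87
tcp_pos: [0.4411, 0.1193, 0.0209]
eef_rot: [[-1.0, 0.001, -0.0], [0.001, 1.0, 0.0], [0.0, 0.0, -1.0]]
force: [0.2, 0.5, -0.6]
width: 0.0569
```

Run:
```python
from h import *
goto((.4417,.1193),.021,180)
```

```text
shift cm [-0.06 -0.   -0.01] turn -0.001 t 21.8667 tcp [0.4411 0.1193 0.0209]
```

Request:
carry_out --moves '[[[-0.06, 0, 0], 0], [[-0.06, 0, 0], 0], [[-0.06, 0, 0], 0]]'

```text
time_s: 22.12
tcp_pos: [0.4418, 0.1193, 0.0209]
eef_rot: [[-1.0, 0.001, 0.0], [0.001, 1.0, 0.0], [-0.0, 0.0, -1.0]]
force: [-0.2, 0.3, -0.2]
width: 0.0566
```

Request:
carry_out --moves '[[[0, 0, 0], 0], [[0, 0, 0], 0], [[0, 0, 0], 0], [[0, 0, 0], 0], [[0, 0, 0], 0], [[0, 0, 0], 0]]' --grip 255 --grip_force 15

```text
time_s: 22.62
tcp_pos: [0.4417, 0.1193, 0.0209]
eef_rot: [[-1.0, 0.001, -0.0], [0.001, 1.0, -0.0], [0.0, -0.0, -1.0]]
force: [0.0, 1.6, -0.8]
width: 0.037
```

Request:
carry_out --moves '[[[0, 0, -2], 0], [[0, 0, -6], 0], [[0, 0, -10], 0], [[0, 0, -14], 0], [[0, 0, -18], 0], [[0, 0, -20], 0], [[0, 0, -20], 0], [[0, 0, -20], 0]]'

```text
time_s: 23.28
tcp_pos: [0.4422, 0.1195, 0.2219]
eef_rot: [[-1.0, 0.001, 0.003], [0.001, 1.0, 0.001], [-0.003, 0.001, -1.0]]
force: [-0.5, -0.4, -1.5]
width: 0.0372
```

Run:
```python
from h import *
goto((.39,-.099),.22,180); c=calib('wrist'); im=save('wrist','w19.png')
```

```text
shift cm [  5.2  -21.86   0.15] turn -0.001 t 23.2833 tcp [0.4422 0.1195 0.2219]
```

View pics/w19.png

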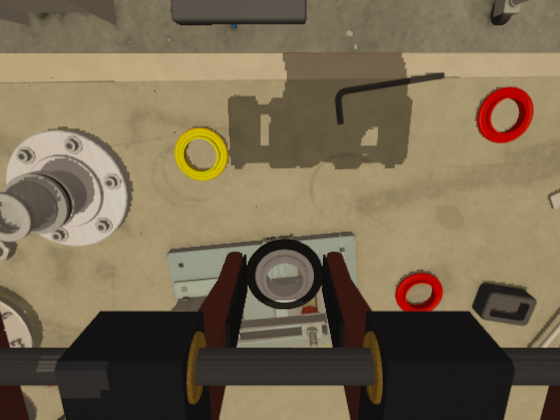

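Request:
carry_out --moves '[[[0, -4, 0], 0], [[0, -8, 0], 0], [[0, -12, 0], 0], [[0, -16, 0], 0], [[-2, -19, 0], 0], [[-4, -21.5, 0], 0], [[-5.8, -21.9, 0], 0], [[-5.8, -21.9, 0], 0]]'

```text
time_s: 24.0
tcp_pos: [0.5011, -0.1018, 0.2189]
eef_rot: [[-1.0, 0.004, -0.002], [0.004, 1.0, -0.001], [0.002, -0.001, -1.0]]
force: [1.0, 0.7, 0.0]
width: 0.0369
```

Request:
carry_out --moves '[[[0, 0, 0], 0], [[0, 0, 0], 0], [[0, 0, 0], 0], [[0, 0, 0], 0], [[0, 0, 0], 0]]'

```text
time_s: 24.42
tcp_pos: [0.4991, -0.0992, 0.221]
eef_rot: [[-1.0, -0.0, -0.0], [-0.0, 1.0, 0.0], [0.0, 0.0, -1.0]]
force: [-0.0, 0.1, -0.5]
width: 0.0371
```

Run:
```python
from h import *
goto((.4500,-.0998),.14,180); c=calib('wrist'); im=save('wrist','w20.png'); np.savez('w20.npz',K=c[0],E=c[1],im=im)
E=c[1];C=-E[:3,:3].T@E[:3,3];R=np.array(state()['eef_rot']);print(C-R@[0.08265863,-0.00036853,-0.14536993])
cv2.imwrite('pics/c20.png',cv2.resize(im[70:220,210:360,::-1],None,fx=5,fy=5,interpolation=2))
```

```text
shift cm [ 4.91 -0.06  8.1 ] turn 0.0 t 24.4167 tcp [ 0.4991 -0.0992  0.221 ]
[ 0.49901591 -0.0991015   0.2209736 ]
```

View pics/w20.png

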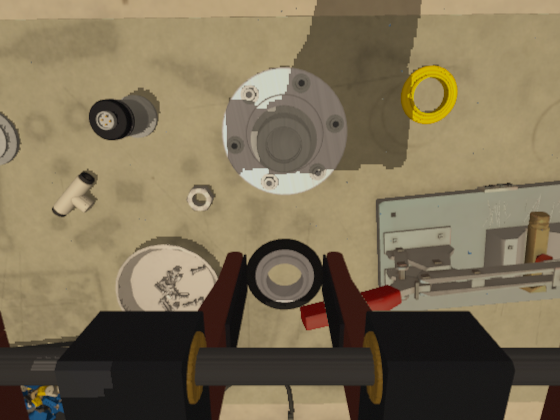

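View pics/c20.png

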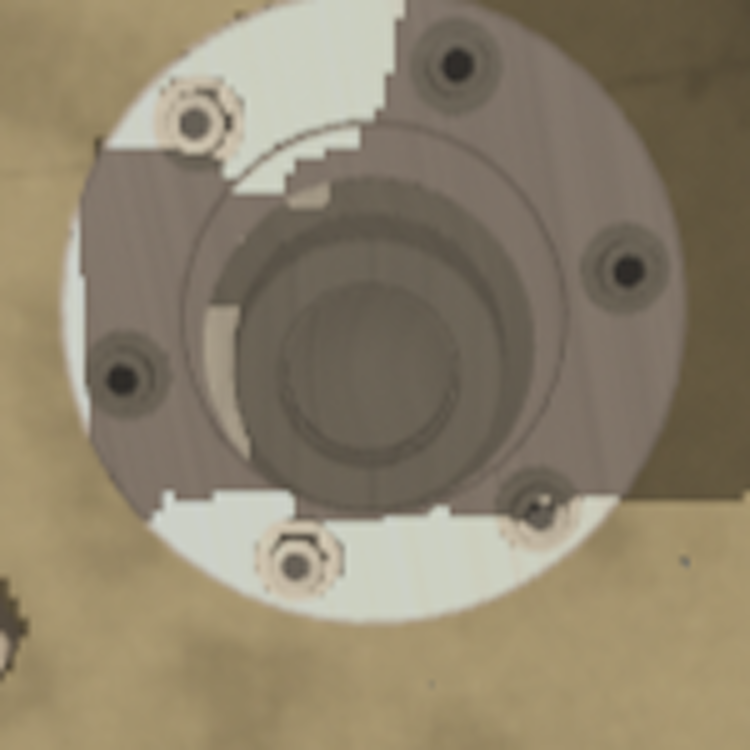

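Run:
```python
from h import *
d=np.load('w20.npz'); c=(d['K'],d['E']); im=d['im']
q=lambda L:[((a+.5)/5-.5+210,(b+.5)/5-.5+70) for a,b in L]
f,e,_=planefit(q([(236,375),(505,375),(370,238),(370,511)]),.097,c); print(f,e)
b,e,_=planefit(q([(279,375),(461,375),(370,282),(370,467)]),.097,c); print(b,e)
x,y=(f[:2]+b[:2])/2; print(x,y)
t=np.array([.4990,-.0991,.2210]); 
overlay(im,c,[(x,y,.097,.020,(0,0,255)),(x,y,.097,.0131,(0,255,0)),(x,y,0.060,.0275,(255,0,0)),(t[0],t[1],t[2]-.0154,.019,(0,255,255))],(210,70,360,320),3,'o20.png')
```

```text
[ 0.44981942 -0.09991697  0.01980819] 5.9906905284037274e-05
[ 0.44958033 -0.09999015  0.01340982] 5.022803306655315e-05
0.44969987610043954 -0.09995355882997442
```

View pics/o20.png

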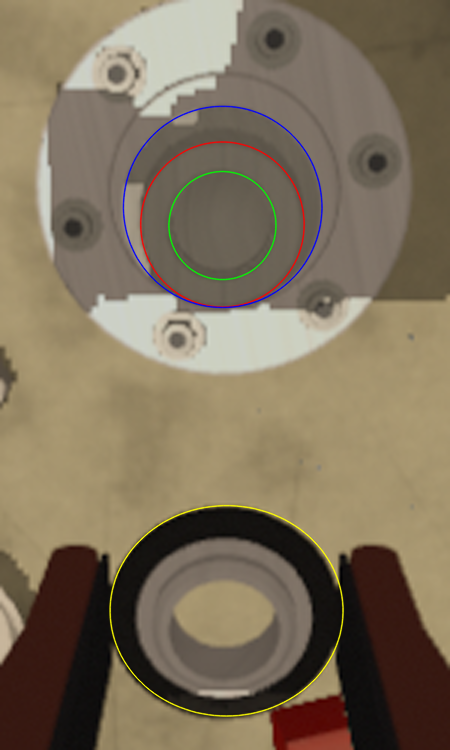

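Request:
carry_out --moves '[[[2.5, -0.05, 2], 0], [[4.93, -0.05, 4], 0], [[4.93, -0.05, 7], 0], [[4.93, -0.05, 9.3], 0], [[4.93, -0.05, 9.3], 0], [[4.93, -0.05, 9.3], 0], [[4.93, -0.05, 9.3], 0], [[4.93, -0.05, 9.3], 0]]'

```text
time_s: 25.13
tcp_pos: [0.4514, -0.1003, 0.1294]
eef_rot: [[-1.0, 0.001, 0.002], [0.001, 1.0, -0.0], [-0.002, -0.0, -1.0]]
force: [-0.6, -0.8, 0.4]
width: 0.037
```

Request:
carry_out --moves '[[[0, 0, 0], 0], [[0, 0, 0], 0], [[0, 0, 0], 0]]'

```text
time_s: 25.38
tcp_pos: [0.4507, -0.1002, 0.1286]
eef_rot: [[-1.0, 0.001, 0.001], [0.001, 1.0, 0.0], [-0.001, 0.0, -1.0]]
force: [-0.6, -1.0, -0.0]
width: 0.0372
```

Run:
```python
from h import *
goto((.4498,-.0997),.119,180)
```

```text
shift cm [0.09 0.05 0.96] turn -0.001 t 25.3833 tcp [ 0.4507 -0.1002  0.1286]
```

Request:
carry_out --moves '[[[0.05, 0.04, 0.4], 0], [[0.05, 0.04, 0.75], 0], [[0.05, 0.04, 0.75], 0], [[0.05, 0.04, 0.75], 0], [[0.05, 0.04, 0.75], 0], [[0.05, 0.04, 0.75], 0], [[0.05, 0.04, 0.75], 0]]'

```text
time_s: 25.97
tcp_pos: [0.4498, -0.0998, 0.1205]
eef_rot: [[-1.0, 0.001, 0.0], [0.001, 1.0, 0.0], [-0.0, 0.0, -1.0]]
force: [0.5, -0.8, 0.0]
width: 0.0371
```

Run:
```python
from h import *
goto((.4498,-.0997),.117,180); im=save('wrist','w21.png')
cv2.imwrite('pics/w21c.png',cv2.resize(im[190:330,200:370,::-1],None,fx=4,fy=4,interpolation=2))
```

```text
shift cm [0.   0.01 0.35] turn -0.001 t 25.9667 tcp [ 0.4498 -0.0998  0.1205]
```

View pics/w21c.png

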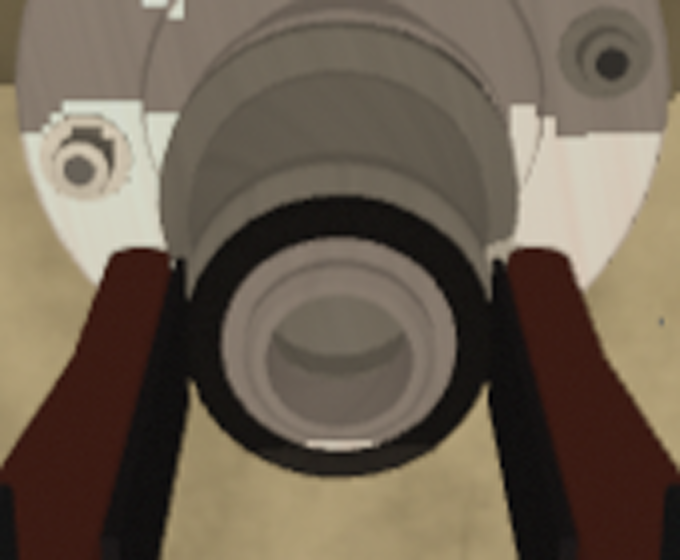

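Request:
carry_out --moves '[[[0, 0, 0.1], 0], [[0, 0, 0.2], 0], [[0, 0, 0.3], 0], [[0, 0, 0.38], 0], [[0, 0, 0.38], 0], [[0, 0, 0.38], 0], [[0, 0, 0.38], 0]]'

```text
time_s: 26.6
tcp_pos: [0.4498, -0.0998, 0.1166]
eef_rot: [[-1.0, 0.001, -0.0], [0.001, 1.0, 0.0], [0.0, 0.0, -1.0]]
force: [0.0, -0.0, 0.3]
width: 0.0371
```

Request:
carry_out --moves '[[[0, 0, 0.05], 0], [[0, 0, 0.1], 0], [[0, 0, 0.13], 0], [[0, 0, 0.13], 0], [[0, 0, 0.13], 0]]'

```text
time_s: 27.02
tcp_pos: [0.4497, -0.0998, 0.1153]
eef_rot: [[-1.0, 0.001, -0.0], [0.001, 1.0, 0.0], [0.0, 0.0, -1.0]]
force: [-0.8, 0.9, -0.1]
width: 0.037
```

Run:
```python
from h import *
goto((.4498,-.0997),.117,180); im=save('wrist','w22.png'); save('scene','s22.png')
cv2.imwrite('pics/w22c.png',cv2.resize(im[190:330,200:370,::-1],None,fx=4,fy=4,interpolation=2))
b=cv2.imread('pics/s22.png')[170:270,260:380]; cv2.imwrite('pics/s22c.png',cv2.resize(b,None,fx=5,fy=5,interpolation=2))
```

```text
shift cm [-0.01  0.01 -0.17] turn -0.001 t 27.0167 tcp [ 0.4497 -0.0998  0.1153]
```

View pics/w22c.png

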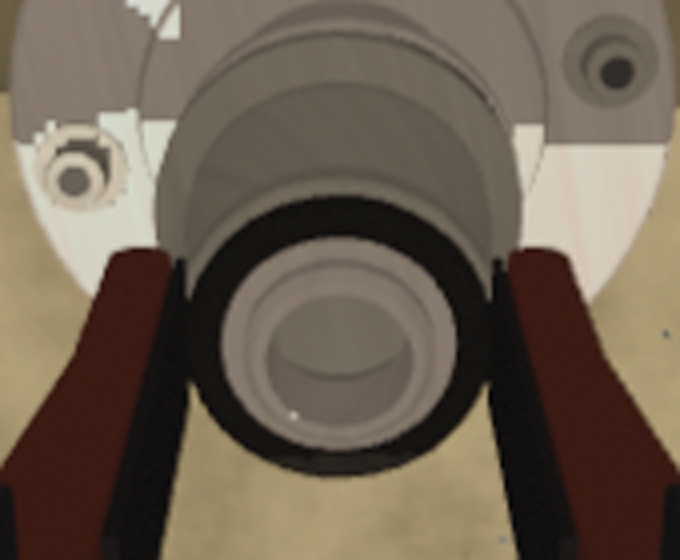

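View pics/s22c.png

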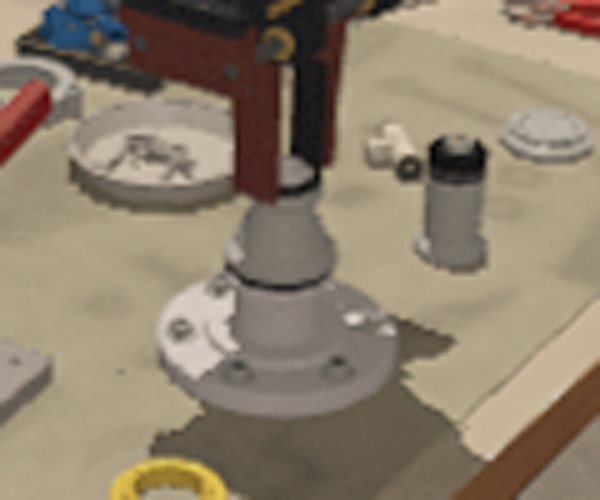

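Request:
carry_out --moves '[[[0, 0, 0], 0], [[0, 0, 0], 0], [[0, 0, 0], 0], [[0, 0, 0], 0], [[0, 0, 0], 0], [[0, 0, 0], 0]]' --grip 0

```text
time_s: 27.62
tcp_pos: [0.4498, -0.0998, 0.1153]
eef_rot: [[-1.0, 0.001, 0.0], [0.001, 1.0, 0.0], [-0.0, 0.0, -1.0]]
force: [-0.2, -1.1, -0.6]
width: 0.0741
```

Request:
carry_out --moves '[[[0, 0, -2], 0], [[0, 0, -5], 0], [[0, 0, -9], 0], [[-3, 0, -10.5], 0], [[-5, 0, -10.5], 0], [[-5, 0, -10.5], 0], [[-5, 0, -10.5], 0], [[-5, 0, -10.5], 0]]'

```text
time_s: 28.28
tcp_pos: [0.4987, -0.0999, 0.2196]
eef_rot: [[-1.0, 0.001, -0.002], [0.001, 1.0, 0.0], [0.002, 0.0, -1.0]]
force: [-0.9, -0.5, 0.5]
width: 0.0878
```

Run:
```python
from h import *
goto((.433,-.241),.22,90); c=calib('wrist'); im=save('wrist','w23.png'); save('scene','s23.png')
x=ringfit(im,c,(.4497,-.0999),.0995,.019)
overlay(im,c,[(x[0],x[1],.0995,.019,(0,255,0)),(.4497,-.0999,.097,.020,(0,0,255)),(.4503,-.0992,.013,.06,(255,0,0))],(200,60,370,220),5,'o23.png')
b=cv2.imread('pics/s23.png')[170:270,260:380]; cv2.imwrite('pics/s23c.png',cv2.resize(b,None,fx=5,fy=5,interpolation=2))
```

```text
shift cm [  6.55 -14.12  -0.03] turn 1.57 t 28.2833 tcp [ 0.4987 -0.0999  0.2196]
ell ((284.4739990234375, 146.20187377929688), (51.46588134765625, 51.68877029418945), 177.7305450439453)
free [ 0.4498 -0.1001  0.0186] 0.00019 fixed r [ 0.4498 -0.1001] 0.00043
```

View pics/o23.png

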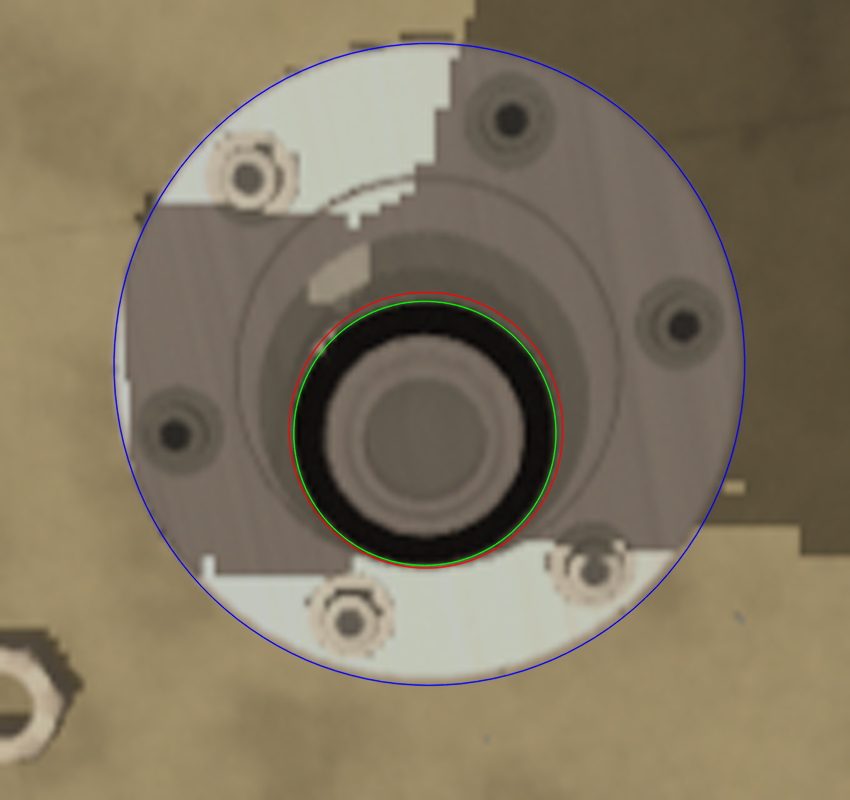

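View pics/s23c.png

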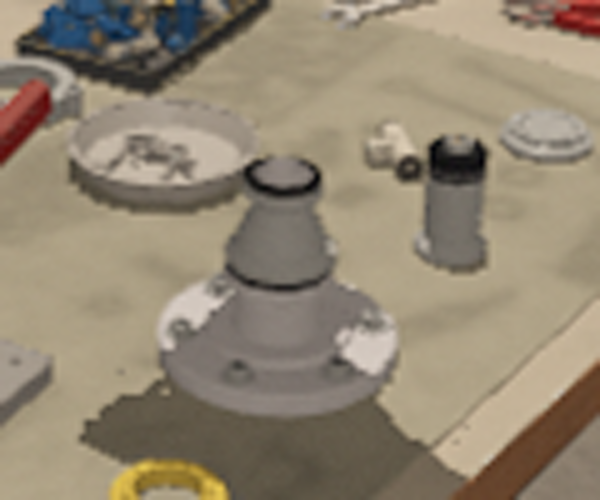

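Request:
carry_out --moves '[[[0.5, -4, 0], 0], [[1, -8, 0], 0], [[1.5, -12, 0], 0], [[1.5, -14, 0], 0], [[1.5, -14, 0], 0], [[1.5, -14, 0], 0], [[1.5, -14, 0], 0], [[1.5, -14, 0], 0]]'

```text
time_s: 29.05
tcp_pos: [0.4847, -0.2381, 0.2201]
eef_rot: [[-1.0, -0.001, -0.0], [-0.001, 1.0, 0.001], [0.0, 0.001, -1.0]]
force: [0.6, 0.4, 0.5]
width: 0.0877
```

Run:
```python
from h import *
goto((.433,-.241),.12,180); c=calib('wrist'); im=save('wrist','w24.png'); np.savez('w24.npz',K=c[0],E=c[1],im=im)
print(proj('wrist',(.433,-.241,.0),c))
cv2.imwrite('pics/c24.png',cv2.resize(im[60:220,200:360,::-1],None,fx=5,fy=5,interpolation=2))
```

```text
shift cm [ 5.17 -0.29 10.01] turn 0.001 t 29.05 tcp [ 0.4847 -0.2381  0.2201]
[281.62234276 130.4460799 ]
```

View pics/c24.png

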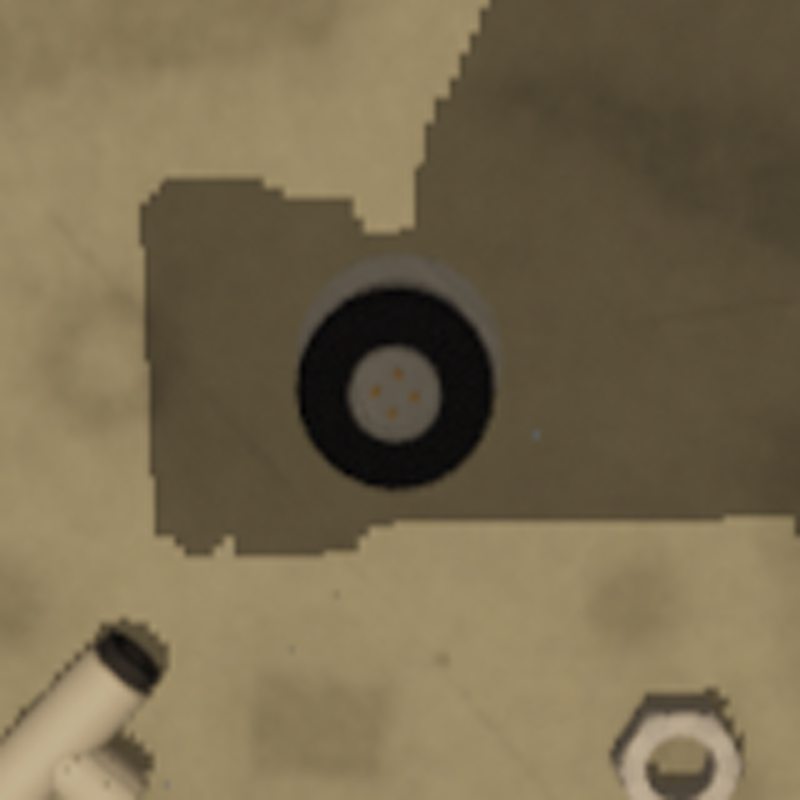

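View pics/w24.png

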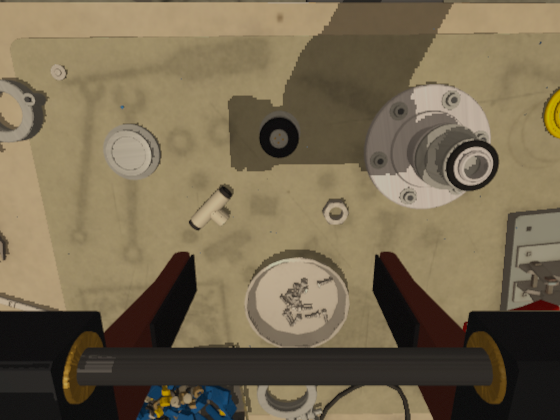

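Run:
```python
from h import *
d=np.load('w24.npz'); c=(d['K'],d['E']); im=d['im']
q=lambda L:[((a+.5)/5-.5+200,(b+.5)/5-.5+60) for a,b in L]
f,e,_=planefit(q([(297,388),(494,388),(396,287),(396,490)]),.062,c); print(f,e)
b,e,_=planefit(q([(348,393),(442,393),(396,344),(396,443)]),.067,c); print(b,e)
x,y=(f[:2]+b[:2])/2; print(x,y)
overlay(im,c,[(x,y,.062,f[2],(0,0,255)),(x,y,.067,b[2],(0,255,0)),(x,y,0.005,.020,(255,0,0))],(220,90,340,180),6,'o24.png')
goto((x,y),.12,180)
```

```text
[ 0.43353848 -0.24300975  0.01632458] 0.0001250321523526897
[ 0.43361435 -0.24301972  0.00775539] 0.00014731162581401396
0.4335764144262729 -0.2430147348214166
shift cm [ 5.13 -0.48 10.02] turn 0.002 t 29.1 tcp [ 0.4849 -0.2382  0.2202]
```

View pics/o24.png

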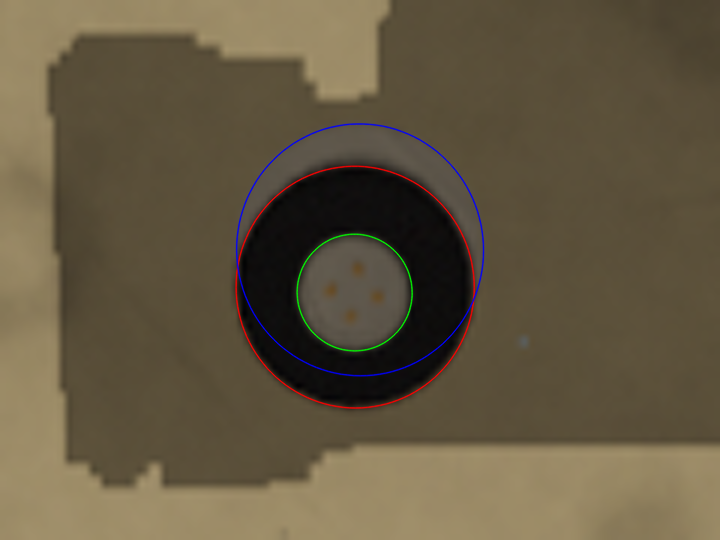

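Request:
carry_out --moves '[[[3, -0.3, 1], 0], [[5.13, -0.48, 4], 0], [[5.13, -0.48, 8], 0], [[5.13, -0.48, 9], 0], [[5.13, -0.48, 9], 0], [[5.13, -0.48, 9], 0], [[5.13, -0.48, 9], 0], [[5.13, -0.48, 9], 0]]'

```text
time_s: 29.77
tcp_pos: [0.4349, -0.2449, 0.1319]
eef_rot: [[-1.0, -0.0, 0.003], [-0.0, 1.0, -0.001], [-0.003, -0.001, -1.0]]
force: [0.6, -0.2, -0.6]
width: 0.0877
```

Run:
```python
from h import *
goto((.4336,-.2430),.033,180)
c=calib('wrist'); im=save('wrist','w25.png');x,y=.4336,-.2430
overlay(im,c,[(x,y,.062,.0163,(0,0,255)),(x,y,.067,.0078,(0,255,0)),(x,y,0.005,.020,(255,0,0))],(170,100,400,300),3,'o25.png')
goto((.4336,-.2430),.033,180)
```

```text
shift cm [0.16 0.2  9.89] turn 0.0 t 29.7667 tcp [ 0.4349 -0.2449  0.1319]
shift cm [0.13 0.19 9.88] turn -0.0 t 29.8167 tcp [ 0.4347 -0.2448  0.1318]
```

View pics/o25.png

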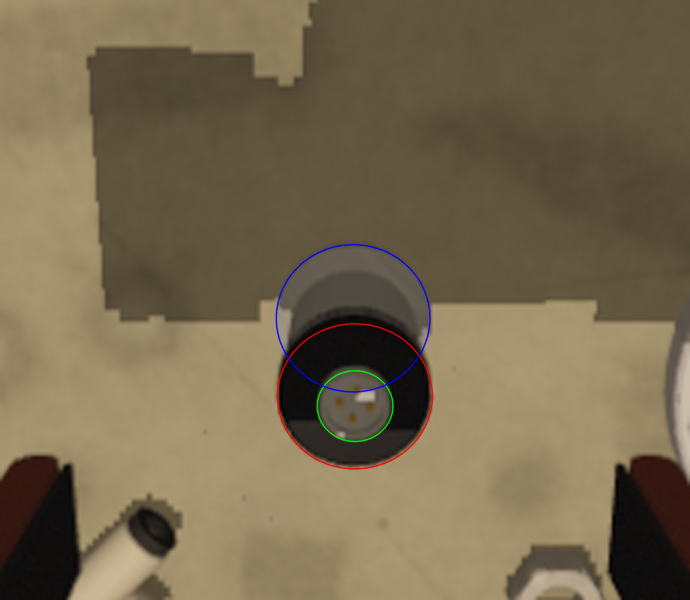

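Run:
```python
from h import *
c=calib('wrist')
for u in [(222,272),(205,290),(170+545/3,100+555/3)]: print(ray('wrist',u,.01,c))
goto((.4336,-.2430),.033,180)
```

```text
[ 0.48772912 -0.29587093  0.01      ]
[ 0.50421173 -0.31076736  0.01      ]
[ 0.49946707 -0.18984473  0.01      ]
shift cm [0.13 0.19 9.88] turn -0.0 t 29.8167 tcp [ 0.4347 -0.2448  0.1318]
```

Clear of both (5 cm ahead in x). Descend with jaws partly closed (~65 mm).

Request:
carry_out --moves '[[[0.09, 0.17, 0], 0], [[0.09, 0.17, 3], 0], [[0.09, 0.17, 6], 0], [[0.09, 0.17, 9], 0], [[0.09, 0.17, 9.7], 0], [[0.09, 0.17, 9.7], 0], [[0.09, 0.17, 9.7], 0], [[0.09, 0.17, 9.7], 0]]' --grip 65

```text
time_s: 30.48
tcp_pos: [0.4334, -0.2435, 0.0349]
eef_rot: [[-1.0, 0.001, 0.002], [0.001, 1.0, -0.001], [-0.002, -0.001, -1.0]]
force: [-0.5, 0.3, 0.9]
width: 0.0655
```

Request:
carry_out --moves '[[[0, 0, 0], 0], [[0, 0, 0], 0], [[0, 0, 0], 0]]'

```text
time_s: 30.73
tcp_pos: [0.4331, -0.243, 0.0343]
eef_rot: [[-1.0, 0.001, 0.002], [0.001, 1.0, -0.0], [-0.002, -0.0, -1.0]]
force: [-0.2, 0.1, 0.3]
width: 0.0653
```

Run:
```python
from h import *
goto((.4336,-.2430),.033,180)
```

```text
shift cm [-0.05  0.    0.13] turn -0.001 t 30.7333 tcp [ 0.4331 -0.243   0.0343]
```

Request:
carry_out --moves '[[[-0.07, 0, 0.05], 0], [[-0.07, 0, 0.05], 0], [[-0.07, 0, 0.05], 0], [[-0.07, 0, 0.05], 0], [[-0.07, 0, 0.05], 0]]'

```text
time_s: 31.15
tcp_pos: [0.4331, -0.2429, 0.0328]
eef_rot: [[-1.0, 0.001, -0.0], [0.001, 1.0, 0.0], [0.0, 0.0, -1.0]]
force: [0.5, -0.4, -0.4]
width: 0.0652
```

Request:
carry_out --moves '[[[0, 0, 0], 0], [[0, 0, 0], 0], [[0, 0, 0], 0], [[0, 0, 0], 0], [[0, 0, 0], 0], [[0, 0, 0], 0], [[0, 0, 0], 0], [[0, 0, 0], 0]]' --grip 255 --grip_force 35

```text
time_s: 31.82
tcp_pos: [0.4331, -0.2429, 0.0328]
eef_rot: [[-1.0, 0.001, -0.0], [0.001, 1.0, 0.0], [0.0, 0.0, -1.0]]
force: [0.5, -0.1, -0.1]
width: 0.0318
```

Request:
carry_out --moves '[[[0, 0, -2], 0], [[0, 0, -5], 0], [[0, 0, -9], 0], [[0, 0, -13], 0], [[0, 0, -17], 0], [[0, 0, -20], 0], [[0, 0, -20], 0], [[0, 0, -20], 0]]'

```text
time_s: 32.48
tcp_pos: [0.4338, -0.2431, 0.2341]
eef_rot: [[-1.0, 0.001, 0.003], [0.001, 1.0, -0.001], [-0.003, -0.001, -1.0]]
force: [-0.6, 0.2, -2.4]
width: 0.0319
```

Run:
```python
from h import *
goto((.50,-.0999),.235,180); im=save('wrist','w26.png'); print(state()['width'])
```

```text
shift cm [-6.61 14.32 -0.07] turn -0.001 t 32.4833 tcp [ 0.4338 -0.2431  0.2341]
0.032283866861640365
```

View pics/w26.png

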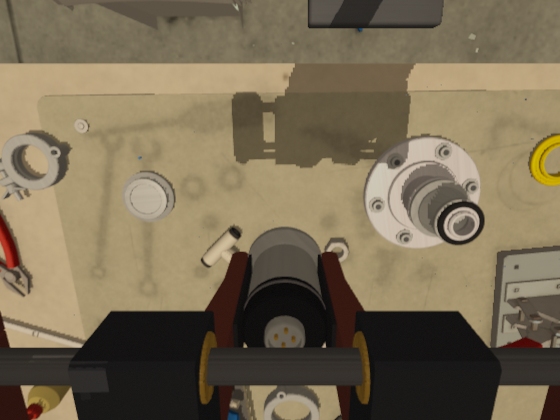

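Request:
carry_out --moves '[[[-0.5, 4, 0], 0], [[-1, 8, 0], 0], [[-1.55, 12, 0], 0], [[-1.55, 14.3, 0], 0], [[-1.55, 14.3, 3], 0], [[-1.55, 14.3, 7], 0], [[-1.55, 14.3, 7.4], 0], [[-1.55, 14.3, 7.4], 0]]'

```text
time_s: 33.2
tcp_pos: [0.4459, -0.0997, 0.1559]
eef_rot: [[-1.0, 0.001, -0.008], [0.001, 1.0, 0.0], [0.008, 0.0, -1.0]]
force: [-0.3, 0.3, -1.3]
width: 0.0316
```

Request:
carry_out --moves '[[[0, 0, 0], 0], [[0, 0, 0], 0], [[0, 0, 0], 0], [[0, 0, 0], 0]]'

```text
time_s: 33.53
tcp_pos: [0.4495, -0.1003, 0.1601]
eef_rot: [[-1.0, 0.001, 0.002], [0.001, 1.0, 0.0], [-0.002, 0.0, -1.0]]
force: [-0.4, 0.6, -1.7]
width: 0.032
```

Run:
```python
from h import *
goto((.4493,-.1000),.141,180); c=calib('wrist'); im=save('wrist','w27.png'); t=np.array(state()['tcp_pos'])
x,y,z=t+[.0005,0,-.0328]
overlay(im,c,[(x,y,z+.062,.0163,(0,0,255)),(x,y,z+.005,.020,(255,0,0)),(.4498,-.1000,.0995,.019,(0,255,0)),(.4498,-.0993,.013,.06,(255,255,0))],(170,150,400,370),3,'o27.png')
```

```text
shift cm [0.03 0.03 1.91] turn -0.001 t 33.5333 tcp [ 0.4495 -0.1003  0.1601]
```

View pics/o27.png

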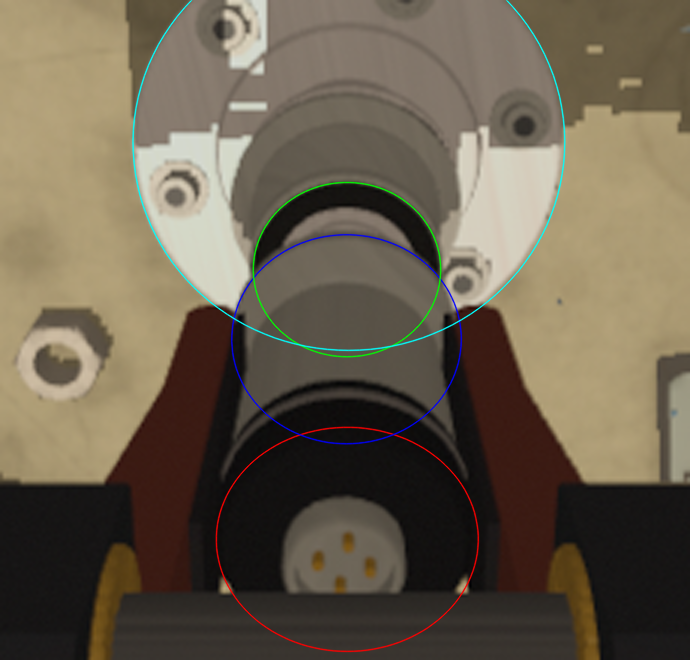

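Request:
carry_out --moves '[[[0, 0.03, 0.8], 0], [[0, 0.03, 1.6], 0], [[0, 0.03, 1.8], 0], [[0, 0.03, 1.8], 0], [[0, 0.03, 1.8], 0], [[0, 0.03, 1.8], 0], [[0, 0.03, 1.8], 0]]'

```text
time_s: 34.17
tcp_pos: [0.4489, -0.0996, 0.141]
eef_rot: [[-1.0, 0.001, 0.0], [0.001, 1.0, -0.0], [-0.0, -0.0, -1.0]]
force: [0.3, 0.9, -1.8]
width: 0.032
```

Run:
```python
from h import *
goto((.4493,-.1000),.1365,180)
```

```text
shift cm [-0.04 -0.04  0.45] turn -0.001 t 34.1667 tcp [ 0.4489 -0.0996  0.141 ]
```

Request:
carry_out --moves '[[[-0.04, -0.04, 0], 0], [[-0.04, -0.04, 0.15], 0], [[-0.04, -0.04, 0.3], 0], [[-0.04, -0.04, 0.45], 0], [[-0.04, -0.04, 0.45], 0], [[-0.04, -0.04, 0.45], 0]]'

```text
time_s: 34.67
tcp_pos: [0.449, -0.1, 0.1362]
eef_rot: [[-1.0, 0.001, -0.0], [0.001, 1.0, 0.0], [0.0, 0.0, -1.0]]
force: [-0.3, -0.1, -2.3]
width: 0.0323
```

Request:
carry_out --moves '[[[0, 0, 0.05], 0], [[0, 0, 0.1], 0], [[0, 0, 0.15], 0], [[0, 0, 0.15], 0], [[0, 0, 0.15], 0]]'

```text
time_s: 35.08
tcp_pos: [0.4492, -0.1, 0.1348]
eef_rot: [[-1.0, 0.001, 0.0], [0.001, 1.0, 0.0], [-0.0, 0.0, -1.0]]
force: [-0.1, 0.8, -2.2]
width: 0.0322
```

Run:
```python
from h import *
goto((.4493,-.1000),.1348,180); s=state();print(s['force'],s['moment']); save('scene','s28.png'); im=save('wrist','w28.png')
b=cv2.imread('pics/s28.png')[140:270,250:390]; cv2.imwrite('pics/s28c.png',cv2.resize(b,None,fx=5,fy=5,interpolation=2))
```

```text
shift cm [-0.01 -0.    0.  ] turn -0.001 t 35.0833 tcp [ 0.4492 -0.1     0.1348]
[-0.05680406  0.79527322 -2.18922348] [-0.01268403 -0.00895264  0.04821362]
```

View pics/s28c.png

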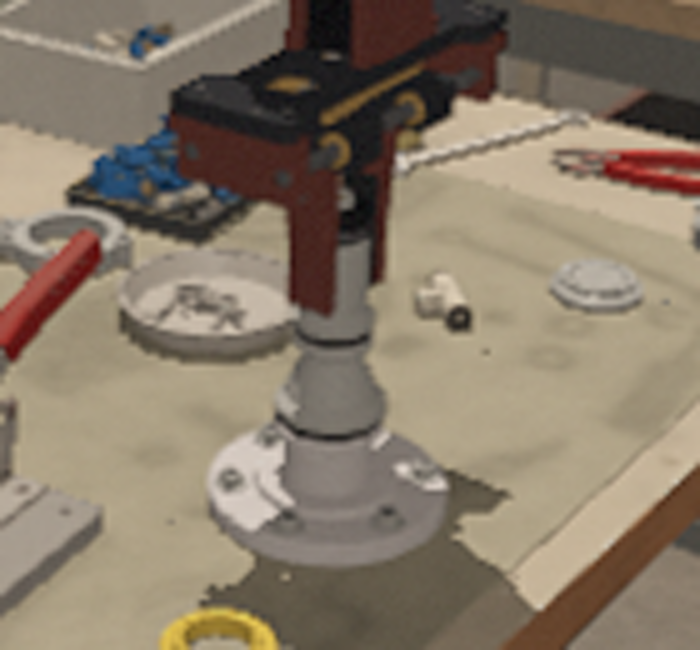

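Request:
carry_out --moves '[[[0, 0, 0.03], 0], [[0, 0, 0.03], 0], [[0, 0, 0.03], 0], [[0, 0, 0.03], 0]]'

```text
time_s: 35.52
tcp_pos: [0.4492, -0.1, 0.1348]
eef_rot: [[-1.0, 0.001, 0.0], [0.001, 1.0, 0.0], [-0.0, 0.0, -1.0]]
force: [-2.1, 0.2, 4.7]
width: 0.032
```

Request:
carry_out --moves '[[[0, 0, 0], 0], [[0, 0, 0], 0], [[0, 0, 0], 0], [[0, 0, 0], 0], [[0, 0, 0], 0], [[0, 0, 0], 0], [[0, 0, 0], 0], [[0, 0, 0], 0]]' --grip 0

```text
time_s: 36.18
tcp_pos: [0.4492, -0.1, 0.1345]
eef_rot: [[-1.0, 0.001, 0.0], [0.001, 1.0, 0.0], [-0.0, 0.0, -1.0]]
force: [0.2, -0.4, 1.1]
width: 0.0818
```

Request:
carry_out --moves '[[[0, 0, -2], 0], [[0, 0, -5], 0], [[0, 0, -9], 0], [[0, 0, -12.5], 0], [[-3, 0, -14], 0], [[-5, 0, -14], 0], [[-5, 0, -14], 0], [[-5, 0, -14], 0]]'

```text
time_s: 36.85
tcp_pos: [0.4994, -0.0999, 0.2742]
eef_rot: [[-1.0, 0.0, -0.001], [0.0, 1.0, -0.0], [0.001, -0.0, -1.0]]
force: [-0.6, 0.2, 0.1]
width: 0.0879
```

Run:
```python
from h import *
c=calib('wrist'); im=save('wrist','w29.png'); save('scene','s29.png'); np.savez('w29.npz',K=c[0],E=c[1],im=im)
x,y=.4498,-.1000
overlay(im,c,[(x,y,.164,.0163,(0,0,255)),(x,y,.107,.020,(0,255,0)),(x,y,.06,.0275,(255,0,255)),(.4500,-.0993,.013,.06,(255,0,0))],(190,60,380,240),4,'o29.png')
b=cv2.imread('pics/s29.png')[140:270,250:390]; cv2.imwrite('pics/s29c.png',cv2.resize(b,None,fx=5,fy=5,interpolation=2))
for l in ['gauge_head','small_ring','reducer','large_ring','blank_flange','mag_tray']:
    r=vision.pinpoint(l,'scene'); print(l,[(np.round(d['xyz'],4).tolist(),round(d['confidence'],2)) for d in r[:2]])
```

```text
gauge_head [([0.4529, -0.0984, 0.1037], 0.79)]
small_ring [([0.4526, -0.0997, 0.1028], 0.59)]
reducer [([0.4531, -0.0976, 0.0573], 0.74)]
large_ring [([0.4118, 0.0426, 0.0091], 0.8), ([0.3747, 0.329, 0.008], 0.78)]
blank_flange [([0.4506, -0.3827, 0.0006], 0.61)]
mag_tray []
```

View pics/o29.png

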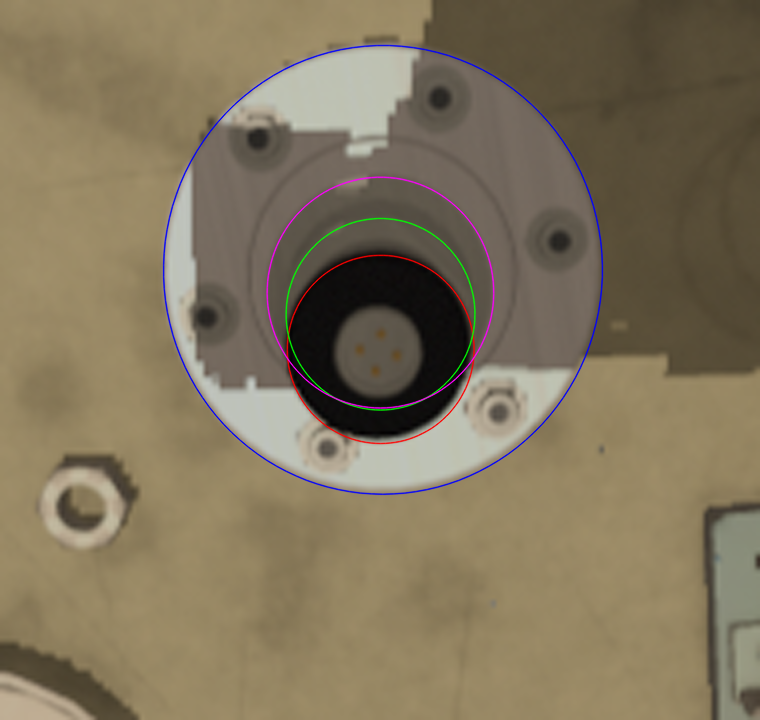

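View pics/s29c.png

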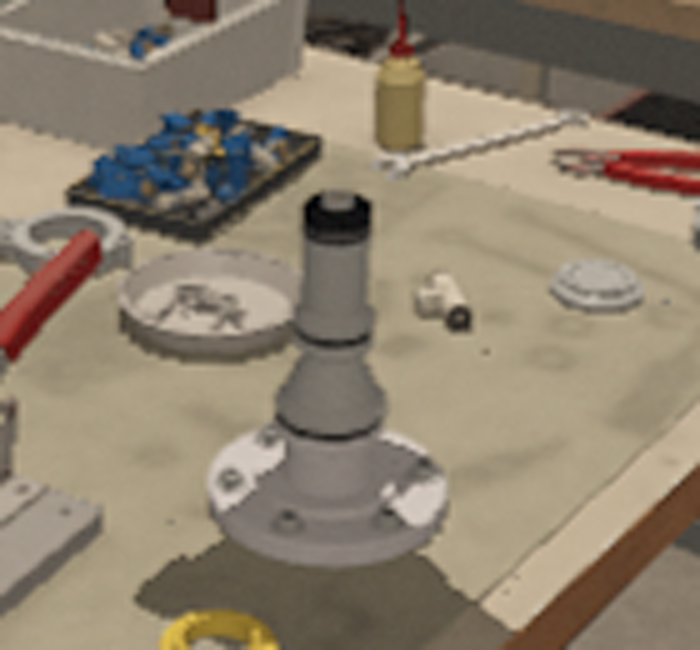

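Request:
carry_out --moves '[[[-5, 0, -3], 0], [[-5, 0, -3], 0], [[-5, 0, -3], 0], [[-5, 0, -3], 0], [[-5, 0, -3], 0], [[-5, 0, -3], 0]]'

```text
time_s: 37.75
tcp_pos: [0.548, -0.1003, 0.3039]
eef_rot: [[-1.0, 0.001, -0.001], [0.001, 1.0, 0.0], [0.001, 0.0, -1.0]]
force: [0.1, 0.6, -0.4]
width: 0.0881
```

Run:
```python
from h import *
print(state()['tcp_pos'],manip.job_done())
```

```text
the job is handed in; nothing more can be done
[ 0.54797962 -0.10025834  0.3039412 ] None
```

I built the gauge branch on the port and handed it in at about 38 s: large ring with the black O-ring, then the reducer, the small ring and the gauge head. The gripper is open and clear of the stack, and no verdict was reported.

**Last checks:** Overlays on the wrist pictures put each part within about 1 mm of the one below. The last wrist and scene views show the stack seated and straight.

- **Disagreement:** the detector's estimates for the gauge head, small ring and reducer were about 3 mm away from my overlay fits, which is within its stated 4 mm accuracy.
- **Large ring:** in the final scene view the detector reported only the coloured look-alikes, because the real ring is hidden in the stack. It was last seen uncovered just before the reducer went on, flat and about 0.5 mm off the port axis.
- **Blank flange:** I never touched it. In the final check it was about 3 mm from its start position, within detector error.
- **Tray of screws:** I never touched it. The detector missed it in the final check, but it looks unmoved in the picture.

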